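# Change over the battery charger and right the storage lane

## Robot

A 7-joint arm with a two-finger parallel gripper is mounted at the origin on the work surface. World frame = base frame: x ahead of the robot, y to its left, z up, the work surface at z = 0. Lengths are in m, angles in degrees, forces in N, time in s.
With the tool pointing down it reaches from about 0.425 to 0.875 m from the base axis. Payload 4.7 kg.
Tool frame: the origin (TCP) lies at the very end of the fingers, on their centre line; the grasp point (between the pads) lies 19 mm behind it; z points along the fingers, y is the line along which they close (so a half turn about z gives the same grasp; the last joint's range is limited). The gripper opens to 87 mm and grips with 3 to 60 N. Pads are 19 mm wide; open, the fingers measure 117 mm over their backs; the gripper's body (75 mm by 190 mm) begins 51 mm behind the grasp point.
Start: joints at [-68.577, 18.392, -4.016, 83.108, 1.295, 78.541, -3.26], TCP at [0.229, 0.608, 0.223] pointing down, gripper open.
Joint ranges: [-163.93, 163.93], [-17.29, 119.83], [-79.2, 71.16], [3.27, 140.29], [-89.18, 269.18], [5.43, 117.66], [-154.24, 154.24]. Speed limits (degrees/s): [147.25, 147.25, 180, 180, 180, 180, 180].

## Interface

Orientations are given as [roll, pitch, yaw] about the fixed x, y, z axes, in that order (R = Rz(yaw) Ry(pitch) Rx(roll)).
In Python, from cell import get_obs, eyes, env gives the robot as it stands.
- The arm moves only by the tool servo_tool, never from a script. Its argument "series" is a list that holds one entry, the list of rows, each a list of 7 numbers: the shift along the tool's x, y, z in units of 300 mm (1.0 is 300 mm), then the turn, a rotation vector about the tool's x, y, z in units of pi rad (1.0 is pi rad), then the opening, from 0 (shut) to 1 (fully open). In form: [[[tx, ty, tz, wx, wy, wz, gripper], ...]]. A call has 1 to 12 rows; each row is the pose to reach, as a shift and turn from the pose commanded when the call began, along the tool's axes at that moment, turning the shorter way round; what a row does not reach only later rows make up. A row lasts 1/12 s, in which the tool goes at most 41.7 mm and 7.16 degrees, less where a joint would pass 70% of its speed; a pose out of reach is approached as far as the arm can. A call with a number of a shift or a turn outside -1 to 1 is refused whole. A call with a gripper value outside its range is refused whole. The fingers move at their own pace and stop on an object; "grip_force" is the grip in N (left out, the last holds). Time passes only in rows, so rows that repeat a pose let the fingers close. It gives the time, the measured TCP pose, the force, the opening and the grip force at its end, in the units of the state.
- get_obs(): the state, without advancing time (a new reading comes with each control period).
- eyes.read_camera(name): name is "side" or "top" or "wrist"; returns a dict with "frame" (400x640x3 uint8, red, green, blue), "depth" (400x640 float32, m along the optical axis (not along the pixel's ray), 0 where there is no reading), "fx", "fy", "cx", "cy" (pixels), "origin" and "rotation" of the camera in the world; the wrist camera has in their place "mount" (4x4, takes a point from camera to tool coordinates, whose origin is the TCP and whose axes are the flange's). Camera axes: x right, y down, z forward; pixel columns grow to the right and rows downward; lengths in m; the calibration is good to about 2 mm. A picture is of the moment at which its call begins: read the wrist's pose just before it.
- env.sign_off(): hands the job in; it is judged then, once.
The state is a dict: "time_s": time; "qpos": joint angles; "joint_velocities": joint speeds; "effort": joint torques, N m; "tool_pos": TCP position; "tool_rot": TCP orientation; "force": force on the tool from outside, world axes, zero at the start; "wrist_torque": the same for the moment, N m; "grip_width": finger opening in m; "grasp_force": force on a finger pad.
Only numpy, scipy, OpenCV 4.12 (cv2) and the standard library are available. Lean on these libraries where they do the work, as an engineer would, in place of code of your own. Each camera call takes 0.05 s, during which the arm holds its last target. There are 200 camera calls.

## Task

The green-capped battery on the shed's charger is done: press the yellow catch pad so that it springs free, slide it off the rail and stand it upright in the wooden storage lane with the others. Then pick up the flat battery, the red-capped one lying in the lane, set it upright on the charger's deck and slide it along the rail until the catch clicks up behind it, and stand every green-capped battery that has tipped over upright in the lane. Do not knock over the battery that already stands there, and leave the spray can, the screwdriver and the tape measure alone.

Things in the scene. Friction and masses are not known exactly. Their poses are not given: they have to be found in the camera images.
- dock: Grey charger fixed to the bench. Origin on the bench, on the rail's mid-line at its mouth; +x = the way a pack slides IN (roughly away from the robot), z up. Deck top 25 mm above the bench, 100 mm wide, x = -100 to 85 mm. Beyond, a black housing, top 95 mm high. Side walls 52 mm apart, 16 mm above the deck, from x = 0 to 90 mm; yellow flared guides of that height from x = -34 to 0 lead in.
- lip_mouth (a point): Where the rail's steel lips begin: dock x = 0, y = 0, 39 mm above the bench. They run to x = 90 mm, 39 mm apart, 12 to 16 mm above the deck, and enter the side grooves of a pack, so that it can get on or off only along the rail. Axes as the dock's.
- deck_spot (a point): Where a pack's centre is when it stands on the open part of the deck, clear of lips and guides: dock x = -65 mm, y = 0, 75 mm above the bench. Packs are set down or lifted off here. Axes as the dock's.
- home (a point): Where a pack's centre is when home: dock x = 44 mm, y = 0, 75 mm above the bench. To click, push a pack 2 to 4 mm beyond (8 to 20 N; stop at 6 mm); let go, it springs back against the catch's tooth. The rail is slippery (friction about 0.25). Axes as the dock's.
- ejector (a joint): Orange spring plate before the housing, m: 0 with a pack home, 0.025 fully out (no pack), -0.005 pushed right in. It pushes the pack back towards -x with 7 N at 0, 4.5 N at 0.025.
- catch (a joint): Spring catch, m: 0 = up, tooth 6 mm above the deck behind a pack that is home; to 0.010 as the pad is pressed down. A pack sliding in rides over its ramp; it rises (below 0.0015) when the pack is home: the click. To free a latched pack press 7 mm or more (3 to 10 N) for half a second: the ejector drives the pack 20 to 25 mm towards -x over the tooth; then the pad can be let go.
- pad_top (a point): Centre of the top of the yellow catch pad, 36 x 34 mm, 70 mm above the bench, beside the rail at dock x = 5, y = -80 mm. Moves down with the catch.
- lane: Wooden storage lane fixed to the bench, running along its y, roughly square to the line from the robot. Origin on the bench, at its centre; plywood floor 10 mm above the bench, inside 150 mm (x) by 570 mm (y), border 10 mm wide, its top 22 mm above the bench. Packs stand or lie about 120 mm apart along y, at five places (y = -240, -120, 0, 120, 240 mm), of which at least one is empty.
- charged: Battery pack, green cap, latched on the charger at the start. All packs are a block 60 (x) x 48 (y) x 100 mm tall (z; the cap is the top 30 mm, at +z), 0.3 to 0.42 kg; a groove 7 mm deep runs along x in both y sides, 10 to 18 mm above the underside. Origin at the block's centre. It fits the charger either way round (x along or against the dock's x).
- flat: The flat battery pack, red cap, same shape and origin; starts tipped over, lying flat on its 48 mm wide face across the lane, cap end towards the robot.
- standing: A green-capped battery pack, same shape and origin, that already stands upright in the lane.
- tipped1: A green-capped battery pack (same shape as 'charged'; centre origin, +z towards the cap) that starts tipped over, lying flat on its 48 mm wide face across the lane, cap end towards the robot. May be absent (None).
- tipped2: A green-capped battery pack (same shape as 'charged'; centre origin, +z towards the cap) that starts tipped over, lying flat on its 48 mm wide face across the lane, cap end towards the far side, away from the robot. May be absent (None).
- tipped3: A green-capped battery pack (same shape as 'charged'; centre origin, +z towards the cap) that starts tipped over, lying flat on its 48 mm wide face across the lane, cap end towards the robot. May be absent (None).
- spray_can: Bystander: spray can, 64 mm across, 170 mm tall, standing beyond the charger; origin under its centre.
- screwdriver: Bystander: screwdriver lying beyond the lane.
- tape: Bystander: yellow tape measure, 70 x 35 x 65 mm, standing beyond the lane; origin under its centre.
Things that resemble listed ones, but are neither listed nor needed, are in the scene too. What is shaped like the tipped3 but pink is not meant. What is shaped like the charged but purple is not meant.

How it is judged:
By the outcome, as a careful person would: the job done as asked, in the order asked, and still so for the second after the job is handed in, with the robot touching nothing.
Of tipped1, tipped2, tipped3 only 1 to 2 are there at a start; the rules pass over those that are not, and their reading is None.
At some moment in a run one of tipped1, tipped2, tipped3 may be knocked a few centimetres aside while the robot is not near it.
It also fails if it takes over 210 s, if anything falls off the work surface, if the arm or the gripper's body presses on something with over 40 N, if the wrist force passes 120 N, or if a joint passes its speed limit or range.

## Working session

There is one attempt and no reset: what is moved stays moved. The work goes in short steps, Python scripts to look and compute and a tool call to move; the robot and the scene stay as the last step left them, time stands still between calls to the robot, and variables do not carry over. Pictures are saved under pics/ and viewed, at most 14 in all, crops included, and the job is handed in when it is done.

Besides the shell and the picture viewer there is one more tool, called after "Call:" by a JSON object that holds its "op" and its "data", one argument or row to a line. servo_tool: Moves the arm, as the interface text tells. Shifts and turns lie within -1 to 1; 1 stands for 300 mm of shift or pi rad of turn. Its arguments: {"type":"object","properties":{"series":{"type":"array"},"grip_force":{"type":"number"}},"required":["series"]}

```bash
ls; mkdir -p pics
python3 - <<'E'
from cell import get_obs, eyes, env
import cv2
print(get_obs())
for n in("side","top"):
    c=eyes.read_camera(n); cv2.imwrite(f"pics/{n}0.png",c["frame"][:,:,::-1])
    print(n,c["fx"],c["fy"],c["cx"],c["cy"],c["origin"],c["rotation"])
E
```

```text
pics
{'time_s': 0.0, 'qpos': array([-68.57731105,  18.43845801,  -4.01529936,  83.17554332,
         1.29568467,  78.54082252,  -3.25994828]), 'joint_velocities': array([-0.04462701, -0.02426057,  0.11552604,  0.08438502, -0.06278726,
        0.04162613,  0.01113376]), 'effort': array([-7.40653354e-05, -4.91301441e+01, -4.03882088e-01, -3.12529385e+01,
       -6.39981357e-02,  4.37835208e-02,  1.47716569e-04]), 'tool_pos': array([0.22871188, 0.60783537, 0.22146269]), 'tool_rot': array([-1.79890458e+02,  6.55035008e-03,  1.59387049e+02]), 'force': array([0.34969188, 0.45549404, 0.66266445]), 'wrist_torque': array([-0.01532737, -0.04920114,  0.00698355]), 'grasp_force': 0.0, 'grip_width': 0.08694060173865338}
side 463.4574167673719 463.4574167673719 314.2448609021086 197.92684224822392 [ 0.07564247 -0.61306949  0.93499463] [-1.36719466e+02 -1.11380729e-01 -4.33300038e+01]
top 382.687988388781 382.687988388781 319.16295895013275 206.19726641956947 [ 0.54202741 -0.03336689  1.14651247] [-176.32037329    1.21449038  -90.36646217]
```

View pics/side0.png

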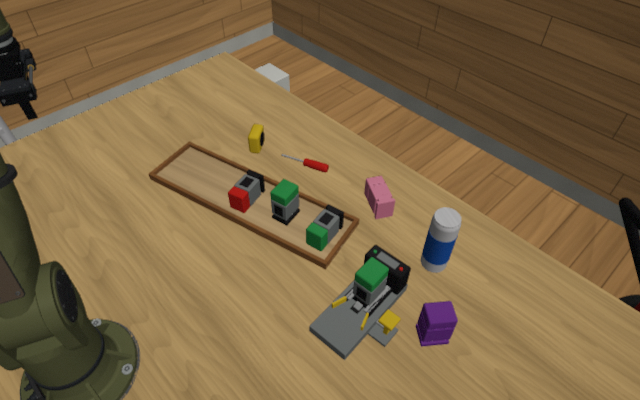

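View pics/top0.png

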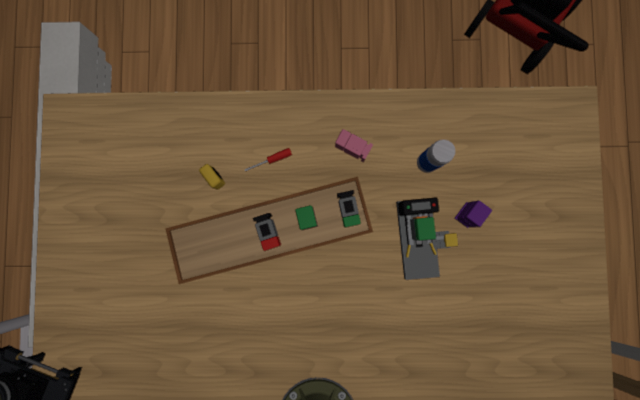

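Candidates in the top view: green caps at (426,228) = charged on the charger, (306,217) = standing, and (350,218) = tipped with its cap towards the robot. The red cap at (267,235) is flat. The decoys are pink (353,144) and purple (473,214). The lane's left two places are empty.

```bash
cat > h.py <<'E'
from cell import get_obs, eyes, env
import cv2, numpy as np
from scipy.spatial.transform import Rotation as R
def rot(e): return R.from_euler('xyz',e,degrees=True).as_matrix()
def cam(n):
    o=get_obs(); c=eyes.read_camera(n)
    if n=="wrist":
        T=np.eye(4);T[:3,:3]=rot(o['tool_rot']);T[:3,3]=o['tool_pos'];M=T@np.array(c['mount']);c['R']=M[:3,:3];c['o']=M[:3,3]
    else: c['R']=rot(c['rotation']);c['o']=np.array(c['origin'])
    return c
def onplane(c,uv,z):
    uv=np.asarray(uv,float).reshape(-1,2)
    d=np.c_[(uv[:,0]-c['cx'])/c['fx'],(uv[:,1]-c['cy'])/c['fy'],np.ones(len(uv))]@c['R'].T
    return c['o']+d*((z-c['o'][2])/d[:,2])[:,None]
def cloud(c):
    v,u=np.mgrid[:400,:640];d=c['depth']
    return np.stack([(u-c['cx'])/c['fx']*d,(v-c['cy'])/c['fy']*d,d],-1)@c['R'].T+c['o']
def mask(c,h,s=100,v=40):
    H=cv2.cvtColor(c['frame'],cv2.COLOR_RGB2HSV);m=np.zeros(H.shape[:2],bool)
    for a,b in h: m|=(H[...,0]>=a)&(H[...,0]<=b)
    return (m&(H[...,1]>=s)&(H[...,2]>=v)).astype(np.uint8)
G=[(45,85)];RED=[(0,5),(174,180)];Y=[(22,32)]
def blobs(m,amin=40):
    n,l,st,ce=cv2.connectedComponentsWithStats(m)
    return [(l==i,st[i,4],ce[i]) for i in range(1,n) if st[i,4]>=amin]
def rect(P):  # xy in mm -> centre,size,angle
    r=cv2.minAreaRect((np.asarray(P)[:,:2]*1000).astype(np.float32)); return [np.round(x,1) for x in r]
def move(p,rpy): # from the present pose (measured) -> tool axis units
    o=get_obs();A=rot(o['tool_rot']);t=A.T@(np.array(p)-o['tool_pos'])/0.3
    w=R.from_matrix(A.T@rot(rpy)).as_rotvec()/np.pi
    return np.round(t,4),np.round(w,4)
E
python3 - <<'E'
from h import *
for n in("top","side"):
    c=cam(n);P=cloud(c)
    for nm,h in(("G",G),("R",RED),("Y",Y)):
        for m,a,ce in blobs(mask(c,h)):
            q=P[m];q=q[(q[:,2]>np.percentile(q[:,2],90)-.006)]
            print(n,nm,a,ce.round(),"top z",q[:,2].mean().round(3),rect(q),q.mean(0).round(3))
    if n=="top":
        # lane border, height band
        z=P[...,2];xy=P
        m=((z>.016)&(z<.03)).astype(np.uint8)
        for b,a,ce in blobs(m,100): print("band",a,ce.round(),rect(P[b]))
        cv2.imwrite("pics/top_crop.png",cv2.resize(c['frame'][170:300,220:500,::-1],None,fx=2.8,fy=2.8,interpolation=cv2.INTER_CUBIC))
E
```

```text
top G 366 [306. 217.] top z 0.114 [array([566.7,  16.9]), array([96.1, 57.5]), np.float64(32.9)] [0.579 0.025 0.114]
top G 162 [351. 220.] top z 0.07 [array([ 571.2, -100.8]), array([27.5, 45. ]), np.float64(12.1)] [ 0.571 -0.101  0.07 ]
top G 385 [425. 228.] top z 0.131 [array([ 533.3, -176.9]), array([ 56.9, 282.9]), np.float64(6.7)] [ 0.547 -0.292  0.131]
top R 161 [501.   5.] top z -0.493 [array([1072.5, -433.4]), array([  60.3, 1327.4]), np.float64(50.4)] [ 1.534 -0.813 -0.493]
top R 137 [563.  13.] top z -0.179 [array([1015.3, -552. ]), array([  12. , 1404.2]), np.float64(42.9)] [ 1.325 -0.884 -0.179]
top R 411 [524.  24.] top z -0.452 [array([1051.1, -469.5]), array([ 180.2, 1328.5]), np.float64(41.7)] [ 1.422 -0.891 -0.452]
top R 172 [279. 155.] top z 0.025 [array([767.1, 109.4]), array([21.1, 72. ]), np.float64(20.1)] [0.767 0.109 0.025]
top R 182 [270. 243.] top z 0.083 [array([528.9,  61.2]), array([ 29.3, 188.7]), np.float64(16.7)] [0.509 0.128 0.083]
top Y 309 [211. 177.] top z 0.07 [array([619.9, 155.1]), array([404.8,  49.3]), np.float64(60.6)] [0.701 0.302 0.07 ]
top 
[... 862 characters left out ...]
024 [array([764.4, 108.2]), array([18.6, 71.9]), np.float64(16.0)] [0.764 0.106 0.024]
side R 414 [239. 199.] top z 0.075 [array([ 307.8, -236.8]), array([882.7,  50.3]), np.float64(61.6)] [0.502 0.124 0.075]
side Y 347 [255. 138.] top z 0.07 [array([ 388.4, -134.5]), array([1142.6,   44.5]), np.float64(54.6)] [0.696 0.297 0.07 ]
side Y 93 [339. 301.] top z 0.041 [array([ 483.2, -262. ]), array([ 6.7, 35.6]), np.float64(76.0)] [ 0.483 -0.263  0.041]
side Y 320 [389. 321.] top z 0.073 [array([ 299.9, -480.9]), array([519. ,  40.9]), np.float64(26.0)] [ 0.512 -0.377  0.073]
side Y 59 [364. 321.] top z 0.041 [array([ 490. , -332.9]), array([35.9,  4.7]), np.float64(22.8)] [ 0.489 -0.333  0.041]
```

View pics/top_crop.png

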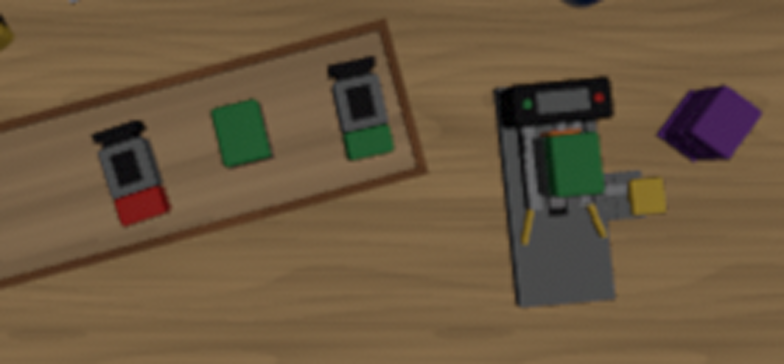

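Lane: centre (0.545,0.140), yaw about 14.7°. Charger: yaw about 5.5°, home about (0.546,-0.293), pad about (0.515,-0.377). The crop shows the charged green cap at (575,163) with the yellow pad beside it at (647,196), so the choice holds. The empty places are lane y=+120 and +240. Next I go over the charger for a close look.

Run:
```python
from h import *
print(move([.52,.2,.36],[180,0,120])); print(move([.47,-.34,.30],[180,0,95.5]))
```

```text
(array([-1.3874, -0.9319, -0.4592]), array([-3.000e-04,  2.000e-04,  2.188e-01]))
(array([-1.8651, -2.6751, -0.2571]), array([-3.000e-04,  2.000e-04,  3.549e-01]))
```

Call:
{"op": "servo_tool", "data": {
  "series": [
    [[-0.7, -0.47, -0.46, 0, 0, 0.11, 0], [-0.7, -0.47, -0.46, 0, 0, 0.11, 0], [-0.7, -0.47, -0.46, 0, 0, 0.11, 0], [-0.7, -0.47, -0.46, 0, 0, 0.11, 0], [-0.7, -0.47, -0.46, 0, 0, 0.11, 0], [-0.7, -0.47, -0.46, 0, 0, 0.11, 0], [-0.7, -0.47, -0.46, 0, 0, 0.11, 0], [-0.7, -0.47, -0.46, 0, 0, 0.11, 0]]
  ]
}}

```text
time_s: 0.87
tool_pos: [0.3829, 0.3961, 0.3657]
tool_rot: [179.6, 0.2, 138.9]
force: [0.3, -0.1, 0.6]
grip_width: 0.0414
grasp_force: 0.0
```

Run:
```python
from h import *
print(get_obs()['tool_pos'],get_obs()['tool_rot']);print(move([.52,.1,.36],[180,0,120])); print(move([.47,-.34,.30],[180,0,95.5]))
```

```text
[0.38294245 0.39607361 0.36565173] [179.58124326   0.23956098 138.86119087]
(array([-0.9933, -0.4429,  0.0198]), array([0.0025, 0.0009, 0.1048]))
(array([-1.8318, -1.6585,  0.2144]), array([0.0027, 0.0004, 0.2409]))
```

Call:
{"op": "servo_tool", "data": {
  "series": [
    [[-1.0, -0.44, 0.02, 0, 0, 0.11, 0], [-1.0, -0.44, 0.02, 0, 0, 0.11, 0], [-1.0, -0.44, 0.02, 0, 0, 0.11, 0], [-1.0, -0.44, 0.02, 0, 0, 0.11, 0], [-1.0, -0.44, 0.02, 0, 0, 0.11, 0], [-1.0, -0.44, 0.02, 0, 0, 0.11, 0], [-1.0, -0.44, 0.02, 0, 0, 0.11, 0], [-1.0, -0.44, 0.02, 0, 0, 0.11, 0], [-1.0, -0.44, 0.02, 0, 0, 0.11, 0]]
  ]
}}

```text
time_s: 1.62
tool_pos: [0.5212, 0.098, 0.3546]
tool_rot: [-180.0, 0.3, 119.0]
force: [-1.3, -1.5, -0.2]
grip_width: 0.0003
grasp_force: 0.0
```

Run:
```python
from h import *
print(get_obs()['tool_pos'],get_obs()['tool_rot']); print(move([.47,-.34,.30],[180,0,95.5]))
```

```text
[0.5211678  0.09796061 0.35456097] [-179.97891252    0.25443029  119.01027402]
(array([-1.1932, -0.8571,  0.1875]), array([0.0002, 0.0014, 0.1306]))
```

Call:
{"op": "servo_tool", "data": {
  "series": [
    [[-1.0, -0.7, 0.18, 0, 0.001, 0.13, 0], [-1.0, -0.7, 0.18, 0, 0.001, 0.13, 0], [-1.0, -0.7, 0.18, 0, 0.001, 0.13, 0], [-1.0, -0.7, 0.18, 0, 0.001, 0.13, 0], [-1.0, -0.7, 0.18, 0, 0.001, 0.13, 0], [-1.0, -0.7, 0.18, 0, 0.001, 0.13, 0], [-1.0, -0.7, 0.18, 0, 0.001, 0.13, 0], [-1.0, -0.7, 0.18, 0, 0.001, 0.13, 0], [-1.0, -0.7, 0.18, 0, 0.001, 0.13, 0], [-1.0, -0.7, 0.18, 0, 0.001, 0.13, 0], [-1.0, -0.7, 0.18, 0, 0.001, 0.13, 0], [-1.0, -0.7, 0.18, 0, 0.001, 0.13, 0]]
  ]
}}

```text
time_s: 2.62
tool_pos: [0.4858, -0.256, 0.3003]
tool_rot: [-180.0, -0.2, 96.4]
force: [-0.1, 0.8, -0.1]
grip_width: 0.0005
grasp_force: 0.0
```

Run:
```python
from h import *
o=get_obs();print(o['tool_pos'],o['tool_rot'])
c=cam("wrist");cv2.imwrite("pics/w1.png",c['frame'][:,:,::-1]);print(c['o'].round(3),c['R'].round(2).tolist())
for nm,h in(("G",G),("Y",Y)):
    for m,a,ce in blobs(mask(c,h),150):
        uv=np.argwhere(m)[:,::-1]
        P=cloud(c)[m];P=P[(P[:,2]>0)&(P[:,2]<.2)]
        zt=np.percentile(P[:,2],80);q=P[abs(P[:,2]-zt)<.005]
        print(nm,a,ce.round(),zt.round(3),rect(q))
```

```text
[ 0.48579968 -0.25599899  0.30026778] [-179.95622858   -0.23365432   96.42311295]
[ 0.479 -0.191  0.463] [[0.99, 0.11, 0.03], [0.11, -0.96, -0.24], [-0.0, 0.24, -0.97]]
G 1784 [415.  40.] 0.071 [array([ 569.4, -102.4]), array([30.4, 46.9]), np.float64(11.6)]
G 1675 [378. 211.] 0.126 [array([ 544.6, -282. ]), array([59.9, 24.1]), np.float64(6.1)]
Y 297 [43. 29.] 0.001 [array([ 122.6, -130.7]), array([ 8.1, 68.5]), np.float64(1.2)]
Y 4896 [103. 116.] 0.002 [array([ 195.3, -250.9]), array([ 53.2, 323.8]), np.float64(10.3)]
Y 14237 [203. 123.] 0.001 [array([ 319.6, -232.8]), array([108.1, 327.4]), np.float64(0.3)]
Y 8492 [287.  96.] 0.001 [array([ 428.9, -203.6]), array([294.2,  96.7]), np.float64(89.1)]
Y 858 [564.  37.] 0.001 [array([762.6, -72.6]), array([17.1, 96.6]), np.float64(0.9)]
Y 564 [583.  24.] 0.001 [array([784.3, -52.3]), array([18.7, 60.3]), np.float64(3.2)]
Y 488 [34. 58.] 0.002 [array([ 108. , -165.5]), array([  9.4, 129.5]), np.float64(0.4)]
Y 3107 [ 15. 125.] 0.002 [array([  78. , -250.2]), array([ 32.5, 265.2]), np.float64(1.8)]
Y 261 [123.  65.] 0.002 [array([ 218.3,
[... 1045 characters left out ...]
. 174.] 0.042 [array([ 483.1, -264.5]), array([ 5.8, 36.5]), np.float64(79.2)]
Y 167 [458. 207.] 0.001 [array([ 678.1, -288.3]), array([67.4,  9.5]), np.float64(84.9)]
Y 254 [135. 231.] 0.001 [array([ 230.9, -371.6]), array([80.9, 14.5]), np.float64(83.3)]
Y 236 [130. 300.] 0.001 [array([ 221.9, -491.6]), array([15.5, 44.2]), np.float64(4.8)]
Y 1505 [499. 305.] 0.001 [array([ 768.6, -438.6]), array([66. , 66.1]), np.float64(5.0)]
Y 196 [102. 302.] 0.002 [array([ 179. , -497.1]), array([44.5, 15. ]), np.float64(83.3)]
Y 216 [ 73. 317.] 0.002 [array([ 134.6, -533.2]), array([34.6, 25.3]), np.float64(42.6)]
Y 171 [547. 319.] 0.001 [array([ 846.9, -454.4]), array([21. , 36.7]), np.float64(56.9)]
```

View pics/w1.png

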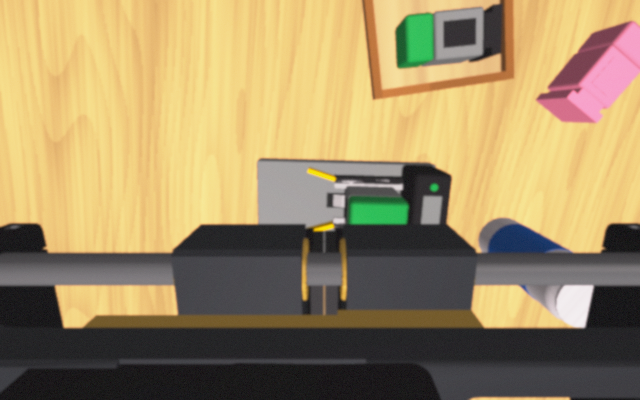

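Wrist view: the charged cap is at (378,211) and the dock is grey, cap end x≈0.545, yaw ≈6°, which agrees with the top camera. The tipped pack sits at (440,38). Next I press the pad.

Call:
{"op": "servo_tool", "data": {
  "series": [
    [[-0.41, 0.051, 0.2, 0, 0, 0, 0], [-0.41, 0.051, 0.2, 0, 0, 0, 0], [-0.41, 0.051, 0.2, 0, 0, 0, 0], [-0.41, 0.051, 0.2, 0, 0, 0, 0], [-0.41, 0.051, 0.56, 0, 0, 0, 0], [-0.41, 0.051, 0.56, 0, 0, 0, 0], [-0.41, 0.051, 0.56, 0, 0, 0, 0], [-0.41, 0.051, 0.7, 0, 0, 0, 0], [-0.41, 0.051, 0.73, 0, 0, 0, 0], [-0.41, 0.051, 0.74, 0, 0, 0, 0], [-0.41, 0.051, 0.74, 0, 0, 0, 0]]
  ]
}}

```text
time_s: 3.58
tool_pos: [0.5151, -0.3759, 0.0785]
tool_rot: [-180.0, -0.2, 96.5]
force: [-0.2, -0.7, -0.1]
grip_width: 0.0005
grasp_force: 0.0
```

Run:
```python
from h import *
print(move([.515,-.377,.0615],[180,0,95.8]))
```

```text
(array([-0.0037, -0.0006,  0.0568]), array([-0.0002, -0.0011,  0.0039]))
```

Call:
{"op": "servo_tool", "data": {
  "series": [
    [[0, 0, 0.02, 0, 0, 0, 0], [0, 0, 0.04, 0, 0, 0, 0], [0, 0, 0.055, 0, 0, 0, 0], [0, 0, 0.057, 0, 0, 0, 0], [0, 0, 0.057, 0, 0, 0, 0], [0, 0, 0.057, 0, 0, 0, 0], [0, 0, 0.057, 0, 0, 0, 0], [0, 0, 0.057, 0, 0, 0, 0], [0, 0, 0.057, 0, 0, 0, 0], [0, 0, 0.057, 0, 0, 0, 0], [0, 0, 0.057, 0, 0, 0, 0], [0, 0, 0.057, 0, 0, 0, 0]]
  ]
}}

```text
time_s: 4.58
tool_pos: [0.5141, -0.3771, 0.0611]
tool_rot: [-180.0, -0.2, 96.4]
force: [1.2, -0.6, 2.1]
grip_width: 0.0006
grasp_force: 1.2
```

Run:
```python
from h import *
c=cam("top");P=cloud(c);m=(P[...,2]>.115)&(P[...,2]<.14)&(mask(c,G)>0);q=P[m];q=q[q[:,1]<-.2]
print(rect(q),q.mean(0))
```

```text
[array([ 521.9, -296.1]), array([58.2, 46.3]), np.float64(4.4)] [ 0.52203142 -0.29484226  0.12509904]
```

Call:
{"op": "servo_tool", "data": {
  "series": [
    [[0, 0, -0.14, 0, 0, 0, 0], [0, 0, -0.28, 0, 0, 0, 0], [0, 0, -0.42, 0, 0, 0, 0.2], [0, 0, -0.5, 0, 0, 0.04, 1], [0.265, 0.056, -0.5, 0, 0, 0.503, 1], [0.265, 0.056, -0.5, 0, 0, 0.503, 1], [0.265, 0.056, -0.5, 0, 0, 0.503, 1], [0.265, 0.056, -0.5, 0, 0, 0.503, 1], [0.265, 0.056, -0.5, 0, 0, 0.503, 1], [0.265, 0.056, -0.5, 0, 0, 0.503, 1], [0.265, 0.056, -0.5, 0, 0, 0.503, 1], [0.265, 0.056, -0.5, 0, 0, 0.503, 1]]
  ]
}}

```text
time_s: 5.63
tool_pos: [0.5212, -0.2961, 0.2105]
tool_rot: [-179.7, 0.0, 32.7]
force: [0.1, 0.1, -0.1]
grip_width: 0.059
grasp_force: 0.0
```

Call:
{"op": "servo_tool", "data": {
  "series": [
    [[0, 0, 0, 0, 0, 0.15, 1], [0, 0, 0, 0, 0, 0.15, 1], [0, 0, 0, 0, 0, 0.15, 1], [0, 0, 0, 0, 0, 0.15, 1]]
  ]
}}

```text
time_s: 5.97
tool_pos: [0.5212, -0.2961, 0.2104]
tool_rot: [-179.8, 0.2, 5.7]
force: [-1.0, 0.3, 0.1]
grip_width: 0.0836
grasp_force: 0.0
```

Run:
```python
from h import *
print(get_obs()['tool_rot'])
c=cam("top");P=cloud(c);m=(P[...,2]>.115)&(P[...,2]<.14)&(mask(c,G)>0);q=P[m];q=q[q[:,1]<-.2]
print(len(q) and rect(q));print(move([.522,-.295,.086],[180,0,5.8]))
```

```text
[-1.79759956e+02  1.62555032e-01  5.74744707e+00]
0
(array([ 0.0042, -0.0018,  0.4144]), array([-0.0013,  0.001 , -0.0013]))
```

Call:
{"op": "servo_tool", "data": {
  "series": [
    [[0.003, 0, 0.13, 0, 0, 0, 1], [0.003, 0, 0.26, 0, 0, 0, 1], [0.003, 0, 0.36, 0, 0, 0, 1], [0.003, 0, 0.41, 0, 0, 0, 1], [0.003, 0, 0.41, 0, 0, 0, 1], [0.003, 0, 0.41, 0, 0, 0, 0.3], [0.003, 0, 0.41, 0, 0, 0, 0.3], [0.003, 0, 0.41, 0, 0, 0, 0.3], [0.003, 0, 0.41, 0, 0, 0, 0.3], [0.003, 0, 0.41, 0, 0, 0, 0.3], [0.003, 0, 0.41, 0, 0, 0, 0.3], [0.003, 0, 0.41, 0, 0, 0, 0.3]]
  ],
  "grip_force": 20
}}

```text
time_s: 7.02
tool_pos: [0.5231, -0.2961, 0.0887]
tool_rot: [-179.8, -0.0, 6.1]
force: [-0.3, 2.6, 2.0]
grip_width: 0.048
grasp_force: 1.6
```

Call:
{"op": "servo_tool", "data": {
  "series": [
    [[-0.03, 0, 0, 0, 0, 0, 0.3], [-0.06, 0, 0, 0, 0, 0, 0.3], [-0.09, 0, 0, 0, 0, 0, 0.3], [-0.12, 0, 0, 0, 0, 0, 0.3], [-0.15, 0, 0, 0, 0, 0, 0.3], [-0.18, 0, 0, 0, 0, 0, 0.3], [-0.21, 0, 0, 0, 0, 0, 0.3], [-0.24, 0, 0, 0, 0, 0, 0.3], [-0.27, 0, 0, 0, 0, 0, 0.3], [-0.295, 0, 0, 0, 0, 0, 0.3], [-0.295, 0, 0, 0, 0, 0, 0.3]]
  ]
}}

```text
time_s: 7.93
tool_pos: [0.4329, -0.3059, 0.0886]
tool_rot: [-179.8, 0.0, 6.0]
force: [-1.2, 1.1, 8.6]
grip_width: 0.0477
grasp_force: 19.9
```

Call:
{"op": "servo_tool", "data": {
  "series": [
    [[0, 0, -0.05, 0, 0, 0, 0.3], [0, 0, -0.15, 0, 0, 0, 0.3], [0, 0, -0.25, 0, 0, 0, 0.3], [0, 0, -0.35, 0, 0, 0, 0.3], [0, 0, -0.45, 0, 0, 0, 0.3], [0, 0, -0.5, 0, 0, 0, 0.3], [0, 0, -0.5, 0, 0, 0, 0.3]]
  ]
}}

```text
time_s: 8.52
tool_pos: [0.4342, -0.3071, 0.2398]
tool_rot: [-179.8, -0.1, 6.1]
force: [0.0, -1.9, -3.0]
grip_width: 0.0479
grasp_force: 19.9
```

Run:
```python
from h import *
o=get_obs();print(o['tool_pos'],o['force'],o['grip_width'])
print(move([.5,-.02,.26],[180,0,14.7]),move([.515,.256,.245],[180,0,14.7]))
c=cam("side");cv2.imwrite("pics/s2.png",c['frame'][:,:,::-1])
```

```text
[ 0.43421076 -0.30707107  0.23978196] [ 0.04519623 -1.86935624 -2.95212601] 0.04785806880861416
(array([ 0.3193, -0.9286, -0.0645]), array([-0.0009, -0.0004, -0.048 ])) (array([ 0.4661, -1.838 , -0.0118]), array([-0.0009, -0.0004, -0.048 ]))
```

View pics/s2.png

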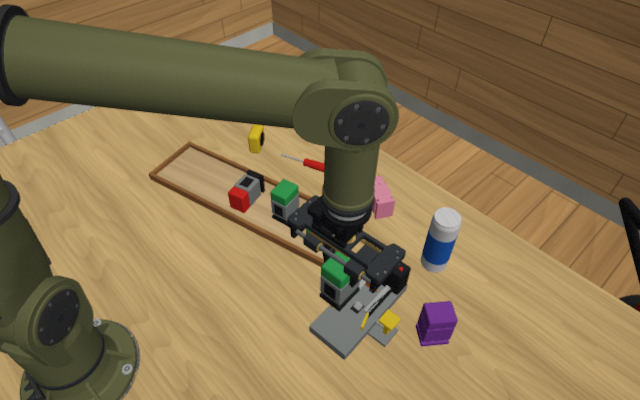

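The pack is held upright and clear of the charger. Now I carry it to lane place y=+120.

Call:
{"op": "servo_tool", "data": {
  "series": [
    [[0.05, -0.1, -0.065, 0, 0, -0.01, 0.3], [0.1, -0.22, -0.065, 0, 0, -0.02, 0.3], [0.15, -0.34, -0.065, 0, 0, -0.03, 0.3], [0.2, -0.46, -0.065, 0, 0, -0.04, 0.3], [0.24, -0.58, -0.065, 0, 0, -0.048, 0.3], [0.28, -0.7, -0.065, 0, 0, -0.048, 0.3], [0.3, -0.82, -0.065, 0, 0, -0.048, 0.3], [0.32, -0.93, -0.065, 0, 0, -0.048, 0.3], [0.32, -0.93, -0.065, 0, 0, -0.048, 0.3], [0.32, -0.93, -0.065, 0, 0, -0.048, 0.3]]
  ]
}}

```text
time_s: 9.4
tool_pos: [0.4986, -0.0162, 0.2552]
tool_rot: [-179.9, 0.4, 15.1]
force: [0.1, -0.2, -3.4]
grip_width: 0.0478
grasp_force: 19.9
```

Run:
```python
from h import *
print(move([.515,.256,.245],[180,0,14.7]))
```

```text
(array([ 0.2888, -0.8617,  0.0337]), array([-0.0007,  0.0023,  0.002 ]))
```

Call:
{"op": "servo_tool", "data": {
  "series": [
    [[0.05, -0.1, 0, 0, 0, 0, 0.3], [0.1, -0.22, 0, 0, 0, 0, 0.3], [0.15, -0.34, 0, 0, 0, 0, 0.3], [0.2, -0.46, 0, 0, 0, 0, 0.3], [0.24, -0.58, 0, 0, 0, 0, 0.3], [0.28, -0.7, 0, 0, 0, 0, 0.3], [0.288, -0.82, 0, 0, 0, 0, 0.3], [0.288, -0.862, 0, 0, 0, 0, 0.3], [0.288, -0.862, 0, 0, 0, 0, 0.3], [0.288, -0.862, 0, 0, 0, 0, 0.3]]
  ]
}}

```text
time_s: 10.23
tool_pos: [0.5178, 0.2521, 0.257]
tool_rot: [180.0, 0.2, 14.8]
force: [0.7, -0.3, -3.1]
grip_width: 0.0478
grasp_force: 19.9
```

Run:
```python
from h import *
o=get_obs();print(o['tool_pos'],o['tool_rot'],o['force'])
c=cam("wrist");cv2.imwrite("pics/w3.png",c['frame'][:,:,::-1])
# lane corners/edges from the floor height by top
c=cam("top");P=cloud(c);m=(P[...,2]>.017)&(P[...,2]<.028)&(P[...,0]>.3)&(P[...,0]<.75)&(P[...,1]>-.2)&(P[...,1]<.6)
print(rect(P[m]))
print(move([.515,.256,.0765],[180,0,14.7]))
```

```text
[0.51778163 0.25214158 0.2570239 ] [179.97979035   0.23737799  14.75053099] [ 0.74092892 -0.3161913  -3.07285993]
[array([612.9, 141.8]), array([301.7, 619.7]), np.float64(14.7)]
(array([-0.0067, -0.0207,  0.6058]), array([-0.0003,  0.0007, -0.0009]))
```

View pics/w3.png

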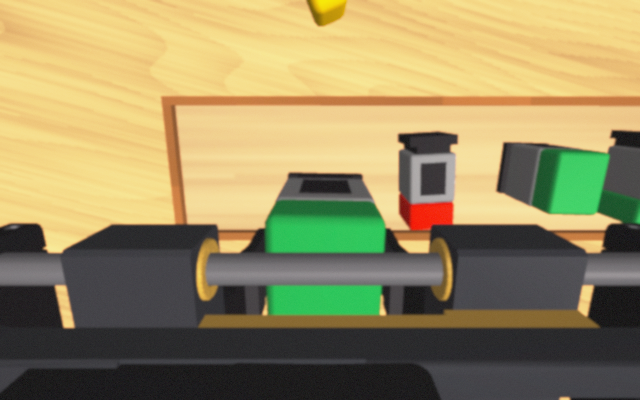

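View: the held pack is above the empty place, with red at (428,180) to the right and the standing green pack beyond. Lowering.

Call:
{"op": "servo_tool", "data": {
  "series": [
    [[-0.007, -0.02, 0.1, 0, 0, 0, 0.3], [-0.007, -0.02, 0.22, 0, 0, 0, 0.3], [-0.007, -0.02, 0.34, 0, 0, 0, 0.3], [-0.007, -0.02, 0.46, 0, 0, 0, 0.3], [-0.007, -0.02, 0.53, 0, 0, 0, 0.3], [-0.007, -0.02, 0.56, 0, 0, 0, 0.3], [-0.007, -0.02, 0.58, 0, 0, 0, 0.3], [-0.007, -0.02, 0.59, 0, 0, 0, 0.3], [-0.007, -0.02, 0.6, 0, 0, 0, 0.3], [-0.007, -0.02, 0.6, 0, 0, 0, 0.3], [-0.007, -0.02, 0.6, 0, 0, 0, 0.3]]
  ]
}}

```text
time_s: 11.25
tool_pos: [0.5157, 0.2598, 0.0807]
tool_rot: [-179.8, -0.1, 14.7]
force: [-0.6, -0.9, -3.1]
grip_width: 0.048
grasp_force: 19.9
```

Call:
{"op": "servo_tool", "data": {
  "series": [
    [[0, 0, 0.01, 0, 0, 0, 0.3], [0, 0, 0.018, 0, 0, 0, 0.3], [0, 0, 0.022, 0, 0, 0, 0.3], [0, 0, 0.022, 0, 0, 0, 0.3], [0, 0, 0.022, 0, 0, 0, 0.3]]
  ]
}}

```text
time_s: 11.67
tool_pos: [0.5151, 0.2598, 0.0737]
tool_rot: [-179.8, -0.0, 14.8]
force: [-1.9, -0.8, 5.0]
grip_width: 0.0479
grasp_force: 19.9
```

Call:
{"op": "servo_tool", "data": {
  "series": [
    [[0, 0, 0, 0, 0, 0, 0.6], [0, 0, 0, 0, 0, 0, 0.9], [0, 0, 0, 0, 0, 0, 0.9], [0, 0, 0, 0, 0, 0, 0.9], [0, 0, 0, 0, 0, 0, 0.9], [0, 0, -0.1, 0, 0, 0, 0.9], [0, 0, -0.22, 0, 0, 0, 0.9], [0, 0, -0.34, 0, 0, 0, 0.9], [0, 0, -0.46, 0, 0, 0, 0.9], [-0.1, 0.1, -0.5, 0, 0, 0, 0.9], [-0.2, 0.2, -0.5, 0, 0, 0, 0.9], [-0.2, 0.2, -0.5, 0, 0, 0, 0.9]]
  ]
}}

```text
time_s: 12.67
tool_pos: [0.4708, 0.1787, 0.2235]
tool_rot: [-179.8, 0.1, 14.4]
force: [0.7, -1.0, -1.6]
grip_width: 0.0783
grasp_force: 0.0
```

```bash
cat > lane.py <<'E'
from h import *
o=get_obs();print(o['time_s'],o['tool_pos'].round(4),o['tool_rot'].round(1))
for n in("wrist","top","side"):
    c=cam(n);P=cloud(c)
    for nm,h in(("G",G),("R",RED)):
        for m,a,ce in blobs(mask(c,h),60):
            q=P[m];q=q[(q[:,2]>.02)&(q[:,2]<.2)&(q[:,0]<.75)]
            if len(q)<40: continue
            zt=np.percentile(q[:,2],85);q=q[abs(q[:,2]-zt)<.006]
            print(n,nm,a,ce.round(),zt.round(3),rect(q),np.median(q,0).round(3))
E
python3 lane.py
```

```text
12.6667 [0.4708 0.1787 0.2235] [-1.798e+02  1.000e-01  1.440e+01]
wrist G 5663 [541. 110.] 0.111 [array([579.1,  27. ]), array([58.2, 48.4]), np.float64(13.1)] [0.58  0.029 0.11 ]
wrist G 4749 [241. 118.] 0.111 [array([513.1, 258.1]), array([57.5, 46.7]), np.float64(14.4)] [0.514 0.258 0.11 ]
wrist G 1798 [611. 153.] 0.07 [array([567.1, -87.8]), array([29.5, 22.8]), np.float64(12.7)] [ 0.566 -0.084  0.07 ]
wrist R 1623 [382. 159.] 0.071 [array([507.3, 131.6]), array([29.8, 46.2]), np.float64(16.1)] [0.508 0.132 0.07 ]
top G 366 [306. 217.] 0.113 [array([579.5,  25.5]), array([58.2, 46.3]), np.float64(13.3)] [0.58  0.024 0.111]
top G 161 [351. 220.] 0.072 [array([ 571.3, -100.8]), array([27.7, 45.4]), np.float64(12.1)] [ 0.572 -0.1    0.07 ]
top G 325 [221. 240.] 0.112 [array([516.6, 258.1]), array([51.7, 47. ]), np.float64(15.9)] [0.519 0.257 0.11 ]
top R 124 [273. 242.] 0.072 [array([511.6, 120. ]), array([28.5, 26.9]), np.float64(18.8)] [0.512 0.119 0.071]
side G 423 [209. 159.] 0.111 [array([511.1, 257.9]), array([56.7, 49. ]), np.float64(12.2)] [0.509 0.256 0.109]
side G 479 [284. 192.] 0.111 [array([577.1,  26. ]), array([58.6, 48.9]), np.float64(10.4)] [0.576 0.025 0.11 ]
side G 462 [316. 236.] 0.07 [array([ 569.1, -101.2]), array([28.4, 47.9]), np.float64(11.1)] [ 0.568 -0.103  0.069]
side R 414 [239. 199.] 0.071 [array([506.5, 129.9]), array([29.5, 46. ]), np.float64(15.3)] [0.506 0.129 0.07 ]
```

Charged now stands at (0.514,0.258), yaw 14.4°. The red cap is centred at (0.507,0.131), z top 0.07. I'll grasp it with the tool tilted 55° forward so that turning by 90° brings it upright.

Run:
```python
from h import *
print(move([.525,.136,.18],[180,-55,15.5]))
```

```text
(array([0.1281, 0.2063, 0.1423]), array([ 0.0006,  0.3053, -0.0049]))
```

Call:
{"op": "servo_tool", "data": {
  "series": [
    [[0, 0.2, 0, 0, 0.3, -0.005, 1], [0, 0.206, 0, 0, 0.305, -0.005, 1], [0, 0.206, 0, 0, 0.305, -0.005, 1], [0, 0.206, 0, 0, 0.305, -0.005, 1], [0.05, 0.206, 0, 0, 0.305, -0.005, 1], [0.128, 0.206, 0.1, 0, 0.305, -0.005, 1], [0.128, 0.206, 0.142, 0, 0.305, -0.005, 1], [0.128, 0.206, 0.142, 0, 0.305, -0.005, 1], [0.128, 0.206, 0.142, 0, 0.305, -0.005, 1], [0.128, 0.206, 0.142, 0, 0.305, -0.005, 1]]
  ]
}}

```text
time_s: 13.65
tool_pos: [0.5477, 0.1426, 0.1702]
tool_rot: [-179.5, -48.1, 15.7]
force: [-0.0, 4.6, -0.2]
grip_width: 0.0873
grasp_force: 0.0
```

```bash
python3 lane.py
python3 - <<'E'
from h import *
print(get_obs()['qpos'],move([.529,.137,.034],[180,-55,15.5]))
E
```

```text
13.65 [0.5477 0.1426 0.1702] [-179.5  -48.1   15.7]
wrist R 1114 [402. 153.] 0.023 [array([747.4, 132.7]), array([ 4.9, 21.4]), np.float64(0.1)] [0.748 0.137 0.022]
top G 366 [306. 217.] 0.112 [array([579.6,  25.5]), array([58.2, 46.3]), np.float64(13.8)] [0.58  0.027 0.11 ]
top G 161 [351. 220.] 0.072 [array([ 571.4, -101.2]), array([27.7, 44.7]), np.float64(12.1)] [ 0.572 -0.1    0.07 ]
top G 386 [221. 241.] 0.112 [array([514.2, 257.3]), array([57.5, 48. ]), np.float64(13.5)] [0.516 0.258 0.111]
top R 66 [271. 245.] 0.072 [array([500.7, 127. ]), array([ 7.7, 46.3]), np.float64(15.5)] [0.501 0.127 0.071]
side G 107 [209. 166.] 0.104 [array([498.2, 233.7]), array([10.5, 26.6]), np.float64(80.3)] [0.497 0.234 0.104]
side G 478 [284. 192.] 0.111 [array([577.1,  25.5]), array([59.6, 47.1]), np.float64(15.0)] [0.575 0.025 0.11 ]
side G 463 [316. 236.] 0.071 [array([ 568.3, -100.8]), array([29.4, 46.3]), np.float64(12.6)] [ 0.568 -0.102  0.07 ]
side R 417 [239. 199.] 0.07 [array([506.1, 129.9]), array([30.3, 47.2]), np.float64(17.9)] [0.505 0.129 0.069]
[ -4.71610429 -17.05986558 -11.73341788 139.93487959 -16.12957304
   9.54252819 -76.97476009] (array([-0.3683,  0.0021,  0.2586]), array([-0.0036,  0.0414, -0.0006]))
```

Joint limits stop the forward tilt at about 48°, so I back off to about 35°.

Call:
{"op": "servo_tool", "data": {
  "series": [
    [[0, 0, -0.1, 0, -0.04, 0, 1], [0, 0, -0.1, 0, -0.08, 0, 1], [0, 0, -0.1, 0, -0.1, 0, 1], [0, 0, -0.1, 0, -0.1, 0, 1], [0, 0, -0.1, 0, -0.1, 0, 1]]
  ]
}}

```text
time_s: 14.22
tool_pos: [0.5258, 0.1362, 0.1904]
tool_rot: [-179.5, -29.9, 15.9]
force: [-1.0, -0.5, -0.3]
grip_width: 0.0871
grasp_force: 0.0
```

Run:
```python
from h import *
print(get_obs()['qpos'],move([.5245,.136,.09],[180,-35,15.5]),move([.5245,.136,.031],[180,-35,15.5]))
```

```text
[ -3.73866767 -14.20242926 -12.02726488 126.07267616  -5.27212683
  38.04522176 -86.91742458] (array([-0.1704,  0.002 ,  0.2881]), array([-0.0037,  0.0286,  0.0015])) (array([-0.2683,  0.0035,  0.4587]), array([-0.0037,  0.0286,  0.0015]))
```

Call:
{"op": "servo_tool", "data": {
  "series": [
    [[-0.06, 0, 0.1, 0, 0.014, 0, 1], [-0.11, 0, 0.19, 0, 0.028, 0, 1], [-0.17, 0.002, 0.288, 0, 0.028, 0, 1], [-0.2, 0.003, 0.34, 0, 0.028, 0, 1], [-0.235, 0.003, 0.4, 0, 0.028, 0, 1], [-0.26, 0.003, 0.445, 0, 0.028, 0, 1], [-0.268, 0.003, 0.458, 0, 0.028, 0, 1], [-0.268, 0.003, 0.458, 0, 0.028, 0, 1], [-0.268, 0.003, 0.458, 0, 0.028, 0, 1]]
  ]
}}

```text
time_s: 14.97
tool_pos: [0.5212, 0.1351, 0.0288]
tool_rot: [-179.5, -34.7, 15.8]
force: [0.0, 0.6, 0.6]
grip_width: 0.087
grasp_force: 0.0
```

Call:
{"op": "servo_tool", "data": {
  "series": [
    [[0, 0, 0, 0, 0, 0, 0.3], [0, 0, 0, 0, 0, 0, 0.3], [0, 0, 0, 0, 0, 0, 0.3], [0, 0, 0, 0, 0, 0, 0.3], [0, 0, 0, 0, 0, 0, 0.3], [0, 0, 0, 0, 0, 0, 0.3], [0, 0, 0, 0, 0, 0, 0.3]]
  ],
  "grip_force": 30
}}

```text
time_s: 15.55
tool_pos: [0.5233, 0.1354, 0.0308]
tool_rot: [-179.5, -34.9, 15.7]
force: [-3.0, 2.1, 3.6]
grip_width: 0.0483
grasp_force: 17.9
```

Call:
{"op": "servo_tool", "data": {
  "series": [
    [[0.03, 0, -0.04, 0, 0, 0, 0.3], [0.08, 0, -0.115, 0, 0, 0, 0.3], [0.14, 0, -0.2, 0, 0, 0, 0.3], [0.2, 0, -0.285, 0, 0, 0, 0.3], [0.26, 0, -0.37, 0, 0, 0, 0.3], [0.32, 0, -0.457, 0, 0, 0, 0.3], [0.345, 0, -0.49, 0, 0, 0, 0.3], [0.345, 0, -0.49, 0, 0, 0, 0.3]]
  ]
}}

```text
time_s: 16.22
tool_pos: [0.533, 0.1364, 0.2107]
tool_rot: [-179.4, -34.8, 15.7]
force: [0.3, 0.3, -2.0]
grip_width: 0.0482
grasp_force: 29.7
```

Call:
{"op": "servo_tool", "data": {
  "series": [
    [[0, 0, 0, 0, -0.03, 0, 0.3], [0, 0, 0, 0, -0.06, 0, 0.3], [0, 0, 0, 0, -0.09, 0, 0.3], [0, 0, 0, 0, -0.12, 0, 0.3], [0, 0, 0, 0, -0.15, 0, 0.3], [0, 0, 0, 0, -0.18, 0, 0.3], [0, 0, 0, 0, -0.21, 0, 0.3], [0, 0, 0, 0, -0.24, 0, 0.3], [0, 0, 0, 0, -0.27, 0, 0.3], [0, 0, 0, 0, -0.3, 0, 0.3], [0, 0, 0, 0, -0.33, 0, 0.3], [0, 0, 0, 0, -0.36, 0, 0.3]]
  ]
}}

```text
time_s: 17.22
tool_pos: [0.5311, 0.1358, 0.2061]
tool_rot: [-179.4, 30.5, 16.3]
force: [-0.2, 0.7, -3.8]
grip_width: 0.0483
grasp_force: 29.7
```

Call:
{"op": "servo_tool", "data": {
  "series": [
    [[0, 0, 0, 0, -0.03, 0, 0.3], [0, 0, 0, 0, -0.06, 0, 0.3], [0, 0, 0, 0, -0.09, 0, 0.3], [0, 0, 0, 0, -0.12, 0, 0.3], [0, 0, 0, 0, -0.14, 0, 0.3], [0, 0, 0, 0, -0.14, 0, 0.3]]
  ]
}}

```text
time_s: 17.72
tool_pos: [0.5244, 0.1454, 0.2199]
tool_rot: [-177.6, 40.9, 18.2]
force: [-3.7, 12.9, -6.9]
grip_width: 0.0487
grasp_force: 29.7
```

Run:
```python
from h import *
print(get_obs()['qpos'])
c=cam("side");cv2.imwrite("pics/s4.png",c['frame'][:,:,::-1])
```

```text
[-22.20449741  37.95499167   8.53306026  66.07019813  -5.15348853
 117.34544851 -86.83618765]
```

View pics/s4.png

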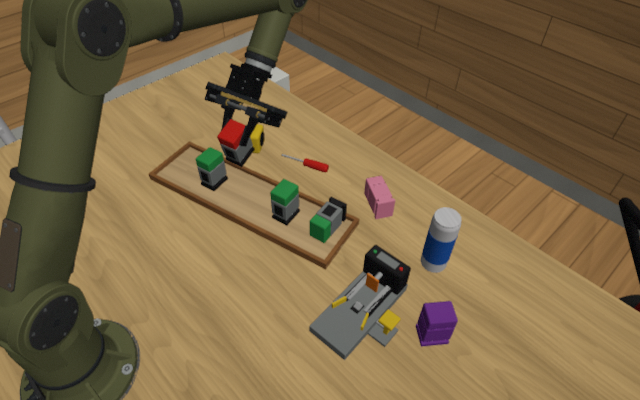

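Red is held and nearly upright at (237,140) in the side view, with everything else standing as before. Now I carry it over the charger deck.

Run:
```python
from h import *
print(move([.50,-.03,.27],[180,40,12])); print(move([.44,-.29,.25],[180,40,5.8]))
```

```text
(array([-0.2987,  0.5251,  0.0253]), array([0.0108, 0.0052, 0.022 ]))
(array([-0.5934,  1.3021,  0.3494]), array([0.0332, 0.0055, 0.0482]))
```

Call:
{"op": "servo_tool", "data": {
  "series": [
    [[-0.05, 0.07, 0.0, 0.003, 0, 0.005, 0.3], [-0.1, 0.15, 0.0, 0.006, 0, 0.01, 0.3], [-0.15, 0.25, 0.01, 0.009, 0, 0.015, 0.3], [-0.2, 0.35, 0.02, 0.011, 0, 0.02, 0.3], [-0.25, 0.45, 0.025, 0.011, 0, 0.022, 0.3], [-0.3, 0.525, 0.025, 0.011, 0, 0.022, 0.3], [-0.3, 0.525, 0.025, 0.011, 0, 0.022, 0.3], [-0.3, 0.525, 0.025, 0.011, 0, 0.022, 0.3]]
  ]
}}

```text
time_s: 18.43
tool_pos: [0.4983, -0.038, 0.2737]
tool_rot: [178.4, 40.6, 10.1]
force: [-0.3, 1.0, -3.2]
grip_width: 0.0481
grasp_force: 29.7
```

Run:
```python
from h import *
print(get_obs()['qpos'],move([.44,-.29,.24],[180,40,5.8]))
```

```text
[-25.25479623  32.46612345  34.03491768  73.28196207  -3.00686285
 117.47383043 -69.18640772] (array([-0.1842,  0.7841,  0.3276]), array([0.0243, 0.0032, 0.0184]))
```

Run:
```python
from h import *
print(move([.44,-.29,.24],[180,28,5.8]))
```

```text
(array([-0.1842,  0.7841,  0.3276]), array([0.0223, 0.0698, 0.0209]))
```

Call:
{"op": "servo_tool", "data": {
  "series": [
    [[0, 0.05, 0.0, 0.004, 0.02, 0.004, 0.3], [-0.02, 0.12, 0.0, 0.008, 0.04, 0.008, 0.3], [-0.05, 0.22, 0.05, 0.012, 0.07, 0.012, 0.3], [-0.08, 0.32, 0.1, 0.016, 0.07, 0.016, 0.3], [-0.11, 0.42, 0.15, 0.022, 0.07, 0.021, 0.3], [-0.13, 0.52, 0.2, 0.022, 0.07, 0.021, 0.3], [-0.15, 0.62, 0.25, 0.022, 0.07, 0.021, 0.3], [-0.17, 0.72, 0.3, 0.022, 0.07, 0.021, 0.3], [-0.184, 0.784, 0.328, 0.022, 0.07, 0.021, 0.3], [-0.184, 0.784, 0.328, 0.022, 0.07, 0.021, 0.3], [-0.184, 0.784, 0.328, 0.022, 0.07, 0.021, 0.3]]
  ]
}}

```text
time_s: 19.35
tool_pos: [0.4411, -0.2876, 0.2385]
tool_rot: [-179.8, 28.1, 6.1]
force: [0.9, 0.8, -3.2]
grip_width: 0.048
grasp_force: 29.7
```

Run:
```python
from h import *
print(get_obs()['qpos'],move([.42,-.307,.15],[180,45,5.8]))
```

```text
[ -8.52445693  25.39743355  41.01028044  83.36306985   0.76628704
  99.51039609 -51.06255549] (array([0.0712, 0.0576, 0.2964]), array([ 0.    , -0.0939,  0.0014]))
```

Call:
{"op": "servo_tool", "data": {
  "series": [
    [[0.02, 0.02, 0.07, 0, -0.02, 0, 0.3], [0.04, 0.04, 0.15, 0, -0.04, 0, 0.3], [0.06, 0.057, 0.22, 0, -0.06, 0, 0.3], [0.071, 0.057, 0.296, 0, -0.08, 0, 0.3], [0.071, 0.057, 0.296, 0, -0.1, 0, 0.3], [0.071, 0.057, 0.296, 0, -0.11, 0, 0.3], [0.071, 0.057, 0.296, 0, -0.12, 0, 0.3], [0.071, 0.057, 0.296, 0, -0.12, 0, 0.3]]
  ]
}}

```text
time_s: 20.02
tool_pos: [0.4222, -0.3058, 0.1505]
tool_rot: [-179.8, 49.7, 6.4]
force: [-0.9, -0.3, -2.7]
grip_width: 0.048
grasp_force: 29.7
```

Run:
```python
from h import *
o=get_obs();print(o['qpos'],o['tool_rot'])
c=cam("side");P=cloud(c)
cv2.imwrite("pics/s5.png",cv2.resize(c['frame'][190:390,240:460,::-1],None,fx=3,fy=3))
```

```text
[ -5.40140414  44.26506295  38.96636556  78.57636076   3.99130881
 105.2117488  -49.41755082] [-179.8086806    49.65956869    6.43302398]
```

View pics/s5.png

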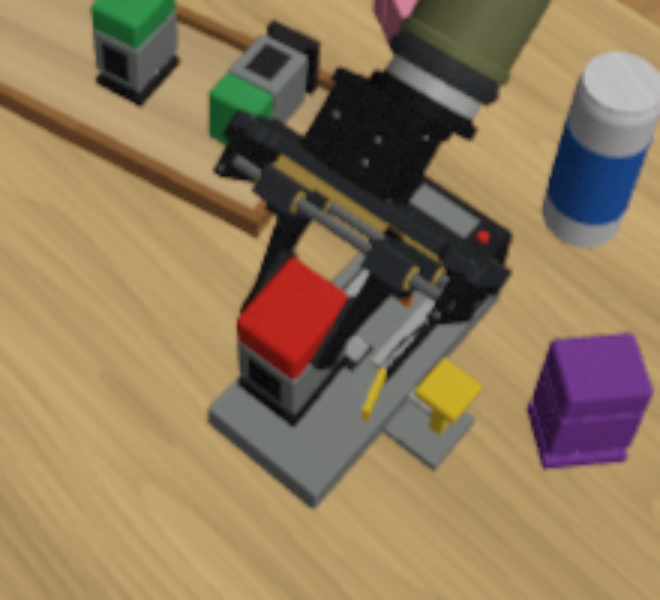

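Run:
```python
from h import *
print(move([.427,-.3066,.104],[180,55,5.8]))
```

```text
(array([0.1313, 0.0021, 0.0898]), array([ 0.0016, -0.0303,  0.0017]))
```

Call:
{"op": "servo_tool", "data": {
  "series": [
    [[0.02, 0.002, 0.015, 0, -0.01, 0, 0.3], [0.05, 0.002, 0.035, 0, -0.02, 0, 0.3], [0.08, 0.002, 0.055, 0, -0.03, 0, 0.3], [0.11, 0.002, 0.075, 0.001, -0.03, 0.001, 0.3], [0.131, 0.002, 0.09, 0.001, -0.03, 0.001, 0.3], [0.131, 0.002, 0.09, 0.001, -0.03, 0.001, 0.3], [0.131, 0.002, 0.09, 0.001, -0.03, 0.001, 0.3]]
  ]
}}

```text
time_s: 20.65
tool_pos: [0.4254, -0.3077, 0.1052]
tool_rot: [180.0, 54.9, 5.8]
force: [0.1, -0.9, -3.3]
grip_width: 0.0478
grasp_force: 29.7
```

Run:
```python
from h import *
o=get_obs();print(o['qpos'],o['tool_rot'])
c=cam("top");P=cloud(c);m=mask(c,RED)>0;q=P[m];q=q[(q[:,1]<-.2)&(q[:,0]<.6)]
print(rect(q[q[:,2]>.1]),np.percentile(q[:,2],[5,50,95]))
A=np.c_[q[:,:2],np.ones(len(q))][q[:,2]>.12];b=q[q[:,2]>.12][:,2];print(np.linalg.lstsq(A,b,rcond=None)[0])
print(move([.427,-.3066,.093],[180,55,5.8]))
```

```text
[ -4.15499179  51.31814866  37.7289422   76.05454878   3.42046854
 105.94491846 -50.42315612] [179.95225615  54.94406076   5.76063449]
[array([ 437.4, -302.2]), array([62.7, 60.5]), np.float64(88.7)] [0.12423573 0.1370004  0.14049523]
[0.04819483 0.06992121 0.13732591]
(array([ 0.0373, -0.0039,  0.0199]), array([ 0.0002, -0.0005, -0.0003]))
```

Call:
{"op": "servo_tool", "data": {
  "series": [
    [[0.012, -0.002, 0.007, 0, 0, 0, 0.3], [0.025, -0.004, 0.014, 0, 0, 0, 0.3], [0.033, -0.004, 0.018, 0, 0, 0, 0.3], [0.037, -0.004, 0.02, 0, 0, 0, 0.3], [0.037, -0.004, 0.02, 0, 0, 0, 0.3]]
  ]
}}

```text
time_s: 21.12
tool_pos: [0.4269, -0.3057, 0.0935]
tool_rot: [180.0, 55.1, 5.8]
force: [1.5, 2.2, 4.4]
grip_width: 0.0481
grasp_force: 29.7
```

Call:
{"op": "servo_tool", "data": {
  "series": [
    [[0, 0, 0, 0, 0, 0, 0.5], [0, 0, 0, 0, 0, 0, 0.95], [0, 0, 0, 0, 0, 0, 0.95], [0, 0, 0, 0, 0, 0, 0.95], [0, 0, 0, 0, 0, 0, 0.95], [0, 0, -0.05, 0, 0, 0, 0.95], [0, 0, -0.15, 0, 0, 0, 0.95], [-0.1, 0, -0.25, 0, 0, 0, 0.95], [-0.2, 0, -0.35, 0, 0, 0, 0.95], [-0.3, 0, -0.4, 0, 0.03, 0, 0.95], [-0.3, 0, -0.4, 0, 0.06, 0, 0.95]]
  ]
}}

```text
time_s: 22.03
tool_pos: [0.4752, -0.3028, 0.2377]
tool_rot: [179.5, 44.0, 5.6]
force: [-0.7, -1.1, 2.1]
grip_width: 0.0823
grasp_force: 0.0
```

Run:
```python
from h import *
o=get_obs();print(o['qpos'],o['tool_pos'])
for n in("side","top"):
    c=cam(n);P=cloud(c);m=mask(c,RED)>0;q=P[m];q=q[(q[:,1]<-.2)&(q[:,0]<.6)&(q[:,2]>.118)]
    print(rect(q),q[:,2].mean())
print(move([.436,-.305,.22],[180,0,5.8]))
```

```text
[ -6.76468904  43.27854634  44.76970004  68.11130122   0.31211686
 112.61985998 -45.97747353] [ 0.47516418 -0.3028157   0.23769398]
[array([ 258.9, -435.1]), array([506.9,  64.9]), np.float64(36.9)] 0.129756120793232
[array([ 443.7, -291.6]), array([71.9, 65.2]), np.float64(6.8)] 0.12965073369292165
(array([-0.0433, -0.0093,  0.1306]), array([ 0.0014,  0.243 , -0.0016]))
```

Call:
{"op": "servo_tool", "data": {
  "series": [
    [[-0.04, -0.009, 0.05, 0, 0.04, 0, 0.95], [-0.04, -0.009, 0.05, 0, 0.08, 0, 0.95], [-0.04, -0.009, 0.08, 0, 0.12, 0, 0.95], [-0.04, -0.009, 0.1, 0, 0.16, 0, 0.95], [-0.04, -0.009, 0.13, 0, 0.2, 0, 0.95], [-0.04, -0.009, 0.13, 0, 0.243, 0, 0.95], [-0.04, -0.009, 0.13, 0.001, 0.243, -0.001, 0.95], [-0.04, -0.009, 0.13, 0.001, 0.243, -0.001, 0.95]]
  ]
}}

```text
time_s: 22.8
tool_pos: [0.4352, -0.3026, 0.215]
tool_rot: [-179.6, 0.4, 5.8]
force: [1.0, 0.5, -0.2]
grip_width: 0.0824
grasp_force: 0.0
```

Run:
```python
from h import *
o=get_obs();print(o['qpos'],o['tool_pos'],o['tool_rot'])
for n in("side","top"):
    c=cam(n);P=cloud(c);m=mask(c,RED)>0;q=P[m];q=q[(abs(q[:,1]+.305)<.06)&(abs(q[:,0]-.43)<.07)&(abs(q[:,2]-.125)<.006)]
    if len(q)>20: print(n,len(q),rect(q),q[:,2].mean())
c=cam("side");cv2.imwrite("pics/s6.png",cv2.resize(c['frame'][190:390,240:460,::-1],None,fx=3,fy=3))
```

```text
[-14.06332291   4.88219363  49.04943064 101.8023711   -3.86225342
  75.56414201 -48.32591075] [ 0.43517998 -0.30258971  0.21502821] [-179.60768292    0.37239743    5.79323765]
side 644 [array([ 435.6, -302.5]), array([60. , 47.2]), np.float64(6.4)] 0.12469753016522478
top 88 [array([ 452.6, -300.8]), array([26.7, 44.5]), np.float64(6.6)] 0.12503049187051085
```

View pics/s6.png

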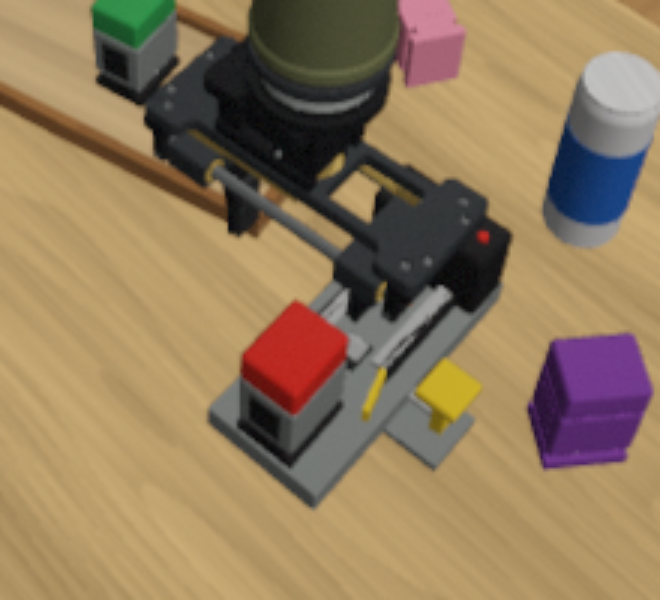

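Red stands upright on the deck at (295,380) in the crop, clear of the guides. Now I grip it from above.

Run:
```python
from h import *
print(move([.438,-.3042,.085],[180,0,6.0]))
```

```text
(array([0.0015, 0.0108, 0.4313]), array([-0.0011,  0.0034,  0.0004]))
```

Call:
{"op": "servo_tool", "data": {
  "series": [
    [[0.001, 0.01, 0.1, 0, 0.002, 0, 0.95], [0.001, 0.01, 0.2, 0, 0.002, 0, 0.95], [0.001, 0.01, 0.3, 0, 0.002, 0, 0.95], [0.001, 0.01, 0.38, 0, 0.002, 0, 0.95], [0.001, 0.01, 0.425, 0, 0.002, 0, 0.95], [0.001, 0.01, 0.425, 0, 0.002, 0, 0.95], [0.001, 0.01, 0.425, 0, 0.002, 0, 0.3], [0.001, 0.01, 0.425, 0, 0.002, 0, 0.3], [0.001, 0.01, 0.425, 0, 0.002, 0, 0.3], [0.001, 0.01, 0.425, 0, 0.002, 0, 0.3], [0.001, 0.01, 0.425, 0, 0.002, 0, 0.3], [0.001, 0.01, 0.425, 0, 0.002, 0, 0.3]]
  ],
  "grip_force": 30
}}

```text
time_s: 23.95
tool_pos: [0.4374, -0.3048, 0.088]
tool_rot: [-179.8, 0.0, 5.9]
force: [0.7, 1.1, 0.3]
grip_width: 0.0506
grasp_force: 0.7
```

```bash
cat > dockpack.py <<'E'
from h import *
o=get_obs();print(o['tool_pos'].round(4),o['tool_rot'].round(2),o['force'].round(1),o['grip_width'])
for n in("side","top"):
    c=cam(n);P=cloud(c)
    m=mask(c,RED)>0;q=P[m];q=q[(abs(q[:,1]+.3)<.06)&(abs(q[:,0]-.48)<.13)&(abs(q[:,2]-.125)<.01)]
    if len(q)>20: print(n,len(q),rect(q),np.median(q[:,2]))
    y=P[mask(c,Y)>0];y=y[(abs(y[:,0]-.515)<.025)&(abs(y[:,1]+.377)<.03)&(y[:,2]>.05)&(y[:,2]<.09)]
    if len(y): print(n,"pad",len(y),np.percentile(y[:,2],[50,80]).round(4))
E
python3 dockpack.py
python3 - <<'E'
from h import *
print(move([.448,-.3043,.088],[180,0,6.0]),move([.5,-.299,.088],[180,0,6.0]))
E
```

```text
[ 0.4374 -0.3048  0.088 ] [-1.7977e+02  4.0000e-02  5.9300e+00] [0.7 1.1 0.3] 0.05061447061297114
side 329 [array([ 431.4, -299.1]), array([61.5, 47.5]), np.float64(20.6)] 0.12472269507016887
side pad 251 [0.0699 0.0713]
top pad 142 [0.0702 0.0717]
(array([ 0.0354,  0.0027, -0.0003]), array([-0.0014,  0.0002, -0.0003])) (array([ 0.2097,  0.0031, -0.0004]), array([-0.0014,  0.0002, -0.0003]))
```

Call:
{"op": "servo_tool", "data": {
  "series": [
    [[0, 0, 0, 0, 0, 0, 0.3], [0, 0, 0, 0, 0, 0, 0.3], [0, 0, 0, 0, 0, 0, 0.3], [0.02, 0, 0, 0, 0, 0, 0.3], [0.04, 0, 0, 0, 0, 0, 0.3], [0.06, 0, 0, 0, 0, 0, 0.3], [0.08, 0.001, 0, 0, 0, 0, 0.3], [0.1, 0.001, 0, 0, 0, 0, 0.3], [0.12, 0.001, 0, 0, 0, 0, 0.3], [0.13, 0.001, 0, 0, 0, 0, 0.3], [0.13, 0.001, 0, 0, 0, 0, 0.3]]
  ]
}}

```text
time_s: 24.97
tool_pos: [0.4753, -0.3023, 0.0878]
tool_rot: [-179.8, 0.2, 5.9]
force: [-2.5, 0.2, 6.5]
grip_width: 0.0479
grasp_force: 30.0
```

```bash
python3 dockpack.py
```

```text
[ 0.4753 -0.3023  0.0878] [-179.84    0.19    5.91] [-2.5  0.2  6.5] 0.047858527621144294
side 321 [array([ 466.9, -297.9]), array([60.4, 47.6]), np.float64(24.4)] 0.12476385389506661
side pad 243 [0.0688 0.0701]
top pad 65 [0.0693 0.0705]
```

Call:
{"op": "servo_tool", "data": {
  "series": [
    [[0.02, 0, 0, 0, 0, 0, 0.3], [0.04, 0, 0, 0, 0, 0, 0.3], [0.06, 0, 0, 0, 0, 0, 0.3], [0.08, -0.001, 0, 0, 0, 0, 0.3], [0.1, -0.001, 0, 0, 0, 0, 0.3], [0.12, -0.001, 0, 0, 0, 0, 0.3], [0.14, -0.001, 0, 0, 0, 0, 0.3], [0.16, -0.001, 0, 0, 0, 0, 0.3], [0.16, -0.001, 0, 0, 0, 0, 0.3]]
  ]
}}

```text
time_s: 25.82
tool_pos: [0.5236, -0.2972, 0.0878]
tool_rot: [-179.9, 0.1, 5.9]
force: [-1.8, -0.6, 5.3]
grip_width: 0.048
grasp_force: 30.0
```

```bash
python3 dockpack.py
```

```text
[ 0.5236 -0.2972  0.0878] [-1.7988e+02  1.4000e-01  5.9100e+00] [-1.8 -0.6  5.3] 0.047965576483918124
side 322 [array([ 514.3, -296.2]), array([47.3, 48.6]), np.float64(11.3)] 0.12470695895699718
side pad 274 [0.0641 0.0654]
```

Call:
{"op": "servo_tool", "data": {
  "series": [
    [[0.015, 0, 0, 0, 0, 0, 0.3], [0.03, 0, 0, 0, 0, 0, 0.3], [0.045, 0, 0, 0, 0, 0, 0.3], [0.06, 0, 0, 0, 0, 0, 0.3], [0.07, 0, 0, 0, 0, 0, 0.3], [0.075, 0, 0, 0, 0, 0, 0.3], [0.075, 0, 0, 0, 0, 0, 0.3], [0.075, 0, 0, 0, 0, 0, 0.3]]
  ]
}}

```text
time_s: 26.58
tool_pos: [0.5409, -0.2957, 0.0881]
tool_rot: [-179.7, 0.6, 5.8]
force: [-12.7, 0.5, 16.5]
grip_width: 0.0479
grasp_force: 30.0
```

```bash
python3 dockpack.py
```

```text
[ 0.5409 -0.2957  0.0881] [-179.7     0.56    5.77] [-12.7   0.5  16.5] 0.04793643481220538
side 337 [array([ 533.2, -295.1]), array([48.3, 48. ]), np.float64(8.5)] 0.12519969112777418
side pad 273 [0.0646 0.0659]
```

Call:
{"op": "servo_tool", "data": {
  "series": [
    [[0.005, 0, 0, 0, 0, 0, 0.3], [0.01, 0, 0, 0, 0, 0, 0.3], [0.015, 0, 0, 0, 0, 0, 0.3], [0.015, 0, 0, 0, 0, 0, 0.3], [0.015, 0, 0, 0, 0, 0, 0.3]]
  ]
}}

```text
time_s: 27.1
tool_pos: [0.545, -0.2954, 0.0881]
tool_rot: [-179.7, 0.6, 5.8]
force: [-13.7, 1.2, 16.1]
grip_width: 0.0481
grasp_force: 30.0
```

```bash
python3 dockpack.py
```

```text
[ 0.545  -0.2954  0.0881] [-179.69    0.6     5.75] [-13.7   1.2  16.1] 0.04807371586313506
side 347 [array([ 536.1, -294.3]), array([46.8, 49.3]), np.float64(5.4)] 0.1251611468902485
side pad 272 [0.0649 0.0661]
```

Call:
{"op": "servo_tool", "data": {
  "series": [
    [[0.004, 0, 0, 0, 0, 0, 0.3], [0.008, 0, 0, 0, 0, 0, 0.3], [0.01, 0, 0, 0, 0, 0, 0.3], [0.01, 0, 0, 0, 0, 0, 0.3], [0.01, 0, 0, 0, 0, 0, 0.3]]
  ]
}}

```text
time_s: 27.62
tool_pos: [0.5477, -0.2951, 0.0881]
tool_rot: [-179.7, 0.6, 5.8]
force: [-14.2, 1.2, 16.8]
grip_width: 0.048
grasp_force: 30.0
```

```bash
python3 dockpack.py
```

```text
[ 0.5477 -0.2951  0.0881] [-179.69    0.62    5.75] [-14.2   1.2  16.8] 0.04796301197373913
side 343 [array([ 540.3, -294.6]), array([49. , 48.3]), np.float64(8.1)] 0.1251765416758115
side pad 270 [0.0648 0.0662]
```

Call:
{"op": "servo_tool", "data": {
  "series": [
    [[0.004, 0, 0, 0, 0, 0, 0.3], [0.007, 0, 0, 0, 0, 0, 0.3], [0.007, 0, 0, 0, 0, 0, 0.3], [0.007, 0, 0, 0, 0, 0, 0.3]]
  ]
}}

```text
time_s: 28.05
tool_pos: [0.5498, -0.2949, 0.0881]
tool_rot: [-179.7, 0.6, 5.7]
force: [-14.3, 1.6, 16.4]
grip_width: 0.0478
grasp_force: 30.0
```

```bash
python3 dockpack.py
```

```text
[ 0.5498 -0.2949  0.0881] [-179.69    0.62    5.74] [-14.3   1.6  16.4] 0.0478041986307895
side 346 [array([ 541.4, -293.6]), array([51. , 49.6]), np.float64(14.7)] 0.12505012210092598
side pad 275 [0.0699 0.0713]
```

The pad is back up at 70 mm, so the catch has clicked. Releasing and checking.

Call:
{"op": "servo_tool", "data": {
  "series": [
    [[-0.008, 0, 0, 0, 0, 0, 0.3], [-0.014, 0, 0, 0, 0, 0, 0.3], [-0.014, 0, 0, 0, 0, 0, 0.6], [-0.014, 0, 0, 0, 0, 0, 0.95], [-0.014, 0, 0, 0, 0, 0, 0.95], [-0.014, 0, 0, 0, 0, 0, 0.95], [-0.014, 0, 0, 0, 0, 0, 0.95], [-0.014, 0, -0.1, 0, 0, 0, 0.95], [-0.014, 0, -0.2, 0, 0, 0, 0.95], [-0.014, 0, -0.32, 0, 0, 0, 0.95], [-0.014, 0, -0.44, 0, 0, 0, 0.95], [-0.014, 0, -0.5, 0, 0, 0, 0.95]]
  ]
}}

```text
time_s: 29.15
tool_pos: [0.553, -0.2946, 0.2418]
tool_rot: [-179.9, -0.2, 5.9]
force: [0.4, -0.8, -0.0]
grip_width: 0.0826
grasp_force: 0.0
```

Call:
{"op": "servo_tool", "data": {
  "series": [
    [[-0.1, -0.1, 0, 0, 0, 0, 0.95], [-0.2, -0.2, 0, 0, 0, 0, 0.95], [-0.2, -0.32, 0, 0, 0, 0, 0.95], [-0.2, -0.44, 0, 0, 0, 0, 0.95], [-0.2, -0.54, 0, 0, 0, -0.02, 0.95], [-0.2, -0.54, 0, 0, 0, -0.02, 0.95]]
  ]
}}

```text
time_s: 29.65
tool_pos: [0.4753, -0.131, 0.2378]
tool_rot: [-179.5, 0.0, 10.2]
force: [0.6, 0.4, 0.3]
grip_width: 0.0828
grasp_force: 0.0
```

```bash
python3 dockpack.py; python3 lane.py
python3 - <<'E'
from h import *
print(get_obs()['qpos'])
c=cam("side");cv2.imwrite("pics/s7.png",c['frame'][:,:,::-1])
E
```

```text
[ 0.4753 -0.131   0.2378] [-1.795e+02  3.000e-02  1.025e+01] [0.6 0.4 0.3] 0.08275098316677257
side 594 [array([ 545.2, -294.3]), array([61.3, 47.4]), np.float64(5.5)] 0.12492402175435069
side pad 276 [0.0698 0.0714]
top 391 [array([ 546.2, -294.7]), array([58.7, 46.2]), np.float64(5.9)] 0.12548208384773196
top pad 143 [0.0705 0.0724]
29.75 [ 0.4754 -0.1372  0.2381] [-179.7    0.     9.7]
wrist G 5016 [147.  35.] 0.111 [array([574.4,  23.8]), array([51.1, 46.5]), np.float64(13.1)] [0.575 0.023 0.11 ]
wrist G 2096 [294.  47.] 0.071 [array([593.7, -88.7]), array([30.4, 46.1]), np.float64(11.7)] [ 0.593 -0.089  0.07 ]
wrist G 123 [491.  60.] 0.099 [array([ 605.8, -255.1]), array([ 8.9, 10.8]), np.float64(15.9)] [ 0.605 -0.254  0.098]
wrist R 156 [575.  67.] 0.099 [array([ 612.2, -325.2]), array([ 9.6, 12.6]), np.float64(9.1)] [ 0.611 -0.324  0.098]
wrist R 5326 [528. 141.] 0.126 [array([ 545.2, -294.3]), array([59.5, 47.4]), np.float64(4.8)] [ 0.547 -0.293  0.125]
top G 366 [306. 217.] 0.112 [array([579.5,  25.4]), array([58. , 46.3]), np.float64(13.8)] [0.58  0.024 0.111]
top G 172 [34
[... 282 characters left out ...]
7]), np.float64(5.9)] [ 0.548 -0.295  0.125]
side G 426 [209. 159.] 0.111 [array([510.8, 258.7]), array([59.3, 47.6]), np.float64(13.5)] [0.51  0.256 0.109]
side G 87 [290. 188.] 0.111 [array([588.5,  22.8]), array([17.4, 36.3]), np.float64(22.0)] [0.589 0.02  0.11 ]
side G 96 [286. 199.] 0.11 [array([566.9,   5.9]), array([19.1, 13.5]), np.float64(56.0)] [0.564 0.003 0.11 ]
side G 380 [321. 230.] 0.07 [array([596. , -96.2]), array([30.5, 29.3]), np.float64(6.0)] [ 0.593 -0.098  0.07 ]
side R 751 [372. 274.] 0.126 [array([ 545.3, -294.4]), array([59.8, 48.1]), np.float64(5.6)] [ 0.544 -0.295  0.125]
[-28.74520448  -2.64500494  41.43091081 104.34761744   1.63864234
  77.79966246 -68.311423  ]
```

View pics/s7.png

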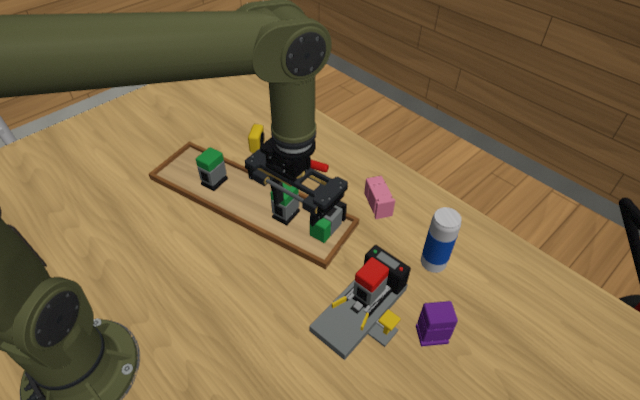

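Red is home at (0.546,-0.2945) with the catch up. The tipped green pack has been knocked: its cap is now at (0.594,-0.0885), yaw 12°, at (321,230) in the side view. I'll use the same tilted grasp there.

Run:
```python
from h import *
print(move([.59,-.087,.20],[180,-45,15.0]))
```

```text
(array([ 0.4069, -0.1122,  0.1261]), array([ 0.0112,  0.2503, -0.0301]))
```

Call:
{"op": "servo_tool", "data": {
  "series": [
    [[0.05, 0, 0, 0.002, 0.03, -0.005, 1], [0.1, 0, 0, 0.004, 0.07, -0.01, 1], [0.16, -0.03, 0.02, 0.006, 0.11, -0.02, 1], [0.22, -0.06, 0.04, 0.008, 0.15, -0.03, 1], [0.28, -0.08, 0.06, 0.01, 0.19, -0.03, 1], [0.34, -0.1, 0.08, 0.011, 0.23, -0.03, 1], [0.39, -0.112, 0.1, 0.011, 0.25, -0.03, 1], [0.407, -0.112, 0.126, 0.011, 0.25, -0.03, 1], [0.407, -0.112, 0.126, 0.011, 0.25, -0.03, 1], [0.407, -0.112, 0.126, 0.011, 0.25, -0.03, 1]]
  ]
}}

```text
time_s: 30.78
tool_pos: [0.5898, -0.0863, 0.1997]
tool_rot: [-180.0, -44.9, 15.0]
force: [0.9, 0.7, 0.1]
grip_width: 0.087
grasp_force: 0.0
```

Run:
```python
from h import *
print(get_obs()['qpos'],move([.604,-.0855,.12],[180,-45,15.0]),move([.604,-.0855,.042],[180,-45,15.0]))
for n in("top","side"):
    c=cam(n);P=cloud(c);q=P[mask(c,G)>0];q=q[(abs(q[:,0]-.594)<.06)&(abs(q[:,1]+.088)<.06)&(abs(q[:,2]-.07)<.006)]
    if len(q)>20: print(n,rect(q),len(q))
```

```text
[-25.39948725 -15.67004446  41.40599272 129.86360938 -29.80027571
  26.31325443 -33.74613207] (array([-0.1544,  0.0099,  0.2209]), array([-0.0002,  0.0007,  0.    ])) (array([-0.3379,  0.01  ,  0.4052]), array([-0.0002,  0.0007,  0.    ]))
top [array([594.6, -87.8]), array([28.9, 46.2]), np.float64(12.6)] 166
side [array([593.7, -87.9]), array([28.6, 45.9]), np.float64(12.4)] 179
```

Call:
{"op": "servo_tool", "data": {
  "series": [
    [[-0.04, 0.003, 0.05, 0, 0, 0, 1], [-0.1, 0.006, 0.13, 0, 0, 0, 1], [-0.154, 0.009, 0.22, 0, 0, 0, 1], [-0.2, 0.01, 0.267, 0, 0, 0, 1], [-0.25, 0.01, 0.317, 0, 0, 0, 1], [-0.29, 0.01, 0.357, 0, 0, 0, 1], [-0.32, 0.01, 0.387, 0, 0, 0, 1], [-0.336, 0.01, 0.403, 0, 0, 0, 1], [-0.336, 0.01, 0.403, 0, 0, 0, 1]]
  ]
}}

```text
time_s: 31.63
tool_pos: [0.6032, -0.0897, 0.0685]
tool_rot: [178.1, -43.4, 17.0]
force: [-0.8, -0.1, -0.8]
grip_width: 0.0866
grasp_force: 0.0
```

Call:
{"op": "servo_tool", "data": {
  "series": [
    [[0, 0, 0, 0, 0, 0, 0.3], [0, 0, 0, 0, 0, 0, 0.3], [0, 0, 0, 0, 0, 0, 0.3], [0, 0, 0, 0, 0, 0, 0.3], [0, 0, 0, 0, 0, 0, 0.3], [0, 0, 0, 0, 0, 0, 0.3], [0, 0, 0, 0, 0, 0, 0.3], [0, 0, 0, 0, 0, 0, 0.3]]
  ],
  "grip_force": 40
}}

```text
time_s: 32.3
tool_pos: [0.6019, -0.0878, 0.0685]
tool_rot: [178.4, -43.4, 17.0]
force: [-3.0, 2.4, 2.5]
grip_width: 0.0469
grasp_force: 39.7
```

Run:
```python
from h import *
o=get_obs();print(o['qpos'],o['tool_pos'])
for n in("top","side"):
    c=cam(n);P=cloud(c);q=P[mask(c,G)>0];q=q[(abs(q[:,2]-.11)<.006)&(q[:,0]<.75)&(q[:,1]<.1)]
    if len(q)>20: print(n,rect(q),len(q))
```

```text
[-13.19712051   4.98651352  33.45277626 133.64427938 -82.58613536
  25.45434827  18.38132492] [ 0.60188871 -0.08784734  0.06847271]
top [array([579.6,  25.5]), array([58.3, 46.3]), np.float64(13.6)] 365
side [array([578.3,  24.8]), array([54.3, 47.3]), np.float64(13.7)] 190
```

The tilted descent stalled at z=0.0685 because the wrist neared its limits. I'll release, rise and redo it with about 30° of tilt.

Call:
{"op": "servo_tool", "data": {
  "series": [
    [[0, 0, 0, 0, 0, 0, 1], [0, 0, 0, 0, 0, 0, 1], [0, 0, 0, 0, 0, 0, 1], [0, 0, 0, 0, 0, 0, 1], [0.06, 0, -0.07, 0, 0, 0, 1], [0.13, 0, -0.14, 0, -0.02, 0, 1], [0.2, 0, -0.22, 0, -0.05, 0, 1], [0.24, 0, -0.3, 0, -0.08, 0, 1], [0.24, 0, -0.3, 0, -0.1, 0, 1], [0.24, 0, -0.3, 0, -0.12, 0, 1], [0.24, 0, -0.3, 0, -0.14, 0, 1], [0.24, 0, -0.3, 0, -0.14, 0, 1]]
  ]
}}

```text
time_s: 33.4
tool_pos: [0.5944, -0.0946, 0.1885]
tool_rot: [178.3, -18.4, 15.7]
force: [0.3, 0.2, 1.1]
grip_width: 0.0872
grasp_force: 0.0
```

Run:
```python
from h import *
print(get_obs()['qpos']);print(move([.585,-.092,.2],[180,-20,15.0]))
```

```text
[-15.40492137   0.68475173  26.23358539 109.8099927   -8.65125409
  52.58623544 -59.52744322]
(array([-0.0144, -0.0154, -0.0456]), array([0.0081, 0.0089, 0.004 ]))
```

Run:
```python
from h import *
for n in("top","side"):
    c=cam(n);P=cloud(c);q=P[mask(c,G)>0];q=q[(abs(q[:,0]-.594)<.06)&(abs(q[:,1]+.088)<.06)&(abs(q[:,2]-.07)<.006)]
    if len(q)>20: print(n,rect(q),len(q))
print(move([.6,-.0865,.12],[180,-30,15.0]),move([.6,-.0865,.04],[180,-30,15.0]))
```

```text
top [array([595. , -90.8]), array([ 5.8, 44.6]), np.float64(14.8)] 34
side [array([593.7, -89.8]), array([29.5, 47.3]), np.float64(12.8)] 183
(array([-0.0537, -0.0105,  0.2122]), array([0.0057, 0.0643, 0.0071])) (array([-0.1379, -0.0172,  0.4652]), array([0.0057, 0.0643, 0.0071]))
```

Call:
{"op": "servo_tool", "data": {
  "series": [
    [[-0.01, -0.006, 0.05, 0.003, 0.03, 0.003, 1], [-0.03, -0.006, 0.13, 0.006, 0.064, 0.007, 1], [-0.054, -0.006, 0.212, 0.006, 0.064, 0.007, 1], [-0.07, -0.008, 0.27, 0.006, 0.064, 0.007, 1], [-0.09, -0.01, 0.33, 0.006, 0.064, 0.007, 1], [-0.11, -0.012, 0.39, 0.006, 0.064, 0.007, 1], [-0.13, -0.012, 0.44, 0.006, 0.064, 0.007, 1], [-0.138, -0.012, 0.465, 0.006, 0.064, 0.007, 1], [-0.138, -0.012, 0.465, 0.006, 0.064, 0.007, 1], [-0.138, -0.012, 0.465, 0.006, 0.064, 0.007, 1]]
  ]
}}

```text
time_s: 34.33
tool_pos: [0.5941, -0.0903, 0.0361]
tool_rot: [-179.8, -29.6, 14.6]
force: [-0.0, -0.1, 0.1]
grip_width: 0.0869
grasp_force: 0.0
```

Run:
```python
from h import *
print(get_obs()['qpos']);print(move([.6,-.088,.04],[180,-30,15.0]))
```

```text
[-11.07057977   8.85928234  27.34456169 126.14194484 -44.96373889
  26.56925682 -22.8679866 ]
(array([ 0.0246, -0.0025, -0.001 ]), array([-0.0003,  0.0021, -0.002 ]))
```

Reached. Nudge 6 mm forward and grip.

Call:
{"op": "servo_tool", "data": {
  "series": [
    [[0.012, -0.002, 0, 0, 0, 0, 1], [0.024, -0.002, 0, 0, 0, 0, 1], [0.024, -0.002, 0, 0, 0, 0, 0.3], [0.024, -0.002, 0, 0, 0, 0, 0.3], [0.024, -0.002, 0, 0, 0, 0, 0.3], [0.024, -0.002, 0, 0, 0, 0, 0.3], [0.024, -0.002, 0, 0, 0, 0, 0.3], [0.024, -0.002, 0, 0, 0, 0, 0.3], [0.024, -0.002, 0, 0, 0, 0, 0.3], [0.024, -0.002, 0, 0, 0, 0, 0.3], [0.024, -0.002, 0, 0, 0, 0, 0.3]]
  ],
  "grip_force": 40
}}

```text
time_s: 35.25
tool_pos: [0.6018, -0.0876, 0.0411]
tool_rot: [-179.8, -29.7, 14.7]
force: [0.3, -1.3, -0.6]
grip_width: 0.0479
grasp_force: 39.5
```

Call:
{"op": "servo_tool", "data": {
  "series": [
    [[0.02, 0, -0.035, 0, 0, 0, 0.3], [0.06, 0, -0.1, 0, 0, 0, 0.3], [0.11, 0, -0.19, 0, 0, 0, 0.3], [0.16, 0, -0.28, 0, 0, 0, 0.3], [0.21, 0, -0.365, 0, 0, 0, 0.3], [0.26, 0, -0.45, 0, 0, 0, 0.3], [0.283, 0, -0.49, 0, 0, 0, 0.3], [0.283, 0, -0.49, 0, 0, 0, 0.3]]
  ]
}}

```text
time_s: 35.92
tool_pos: [0.6042, -0.0873, 0.2145]
tool_rot: [-179.8, -30.0, 14.8]
force: [0.4, -0.0, -2.8]
grip_width: 0.0477
grasp_force: 39.5
```

Call:
{"op": "servo_tool", "data": {
  "series": [
    [[0, 0, 0, 0, -0.03, 0, 0.3], [0, 0, 0, 0, -0.06, 0, 0.3], [0, 0, 0, 0, -0.09, 0, 0.3], [0, 0, 0, 0, -0.12, 0, 0.3], [0, 0, 0, 0, -0.15, 0, 0.3], [0, 0, 0, 0, -0.18, 0, 0.3], [0, 0, 0, 0, -0.21, 0, 0.3], [0, 0, 0, 0, -0.24, 0, 0.3], [0, 0, 0, 0, -0.27, 0, 0.3], [0, 0, 0, 0, -0.3, 0, 0.3], [0, 0, 0, 0, -0.33, 0, 0.3], [0, 0, 0, 0, -0.36, 0, 0.3]]
  ]
}}

```text
time_s: 36.92
tool_pos: [0.6028, -0.0863, 0.2081]
tool_rot: [-179.6, 35.4, 15.2]
force: [0.7, -0.2, -3.1]
grip_width: 0.0479
grasp_force: 39.5
```

Run:
```python
from h import *
o=get_obs();print(o['qpos'],o['force'])
c=cam("side");cv2.imwrite("pics/s8.png",cv2.resize(c['frame'][80:280,200:420,::-1],None,fx=3,fy=3))
```

```text
[-14.21036197  42.90482622  27.32613496  60.734979    -3.58504862
 112.49403229 -63.44432752] [ 0.66626941 -0.18493216 -3.08076059]
```

View pics/s8.png

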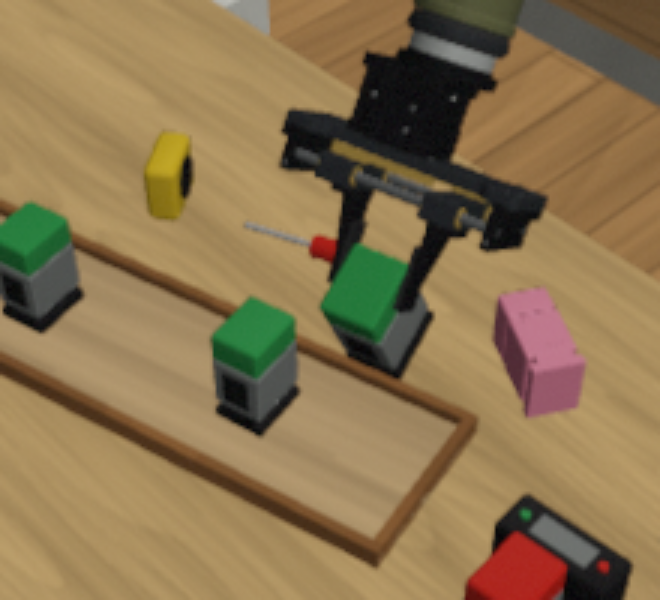

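Run:
```python
from h import *
print(move([.594,-.096,.13],[180,55,14.7]))
```

```text
(array([0.1089, 0.0297, 0.2142]), array([-0.0002, -0.1048,  0.0034]))
```

Call:
{"op": "servo_tool", "data": {
  "series": [
    [[0.02, 0.005, 0.04, 0, -0.01, 0, 0.3], [0.04, 0.01, 0.08, 0, -0.02, 0, 0.3], [0.06, 0.02, 0.12, 0, -0.035, 0.002, 0.3], [0.08, 0.03, 0.16, 0, -0.05, 0.003, 0.3], [0.1, 0.03, 0.2, 0, -0.065, 0.003, 0.3], [0.109, 0.03, 0.214, 0, -0.08, 0.003, 0.3], [0.109, 0.03, 0.214, 0, -0.095, 0.003, 0.3], [0.109, 0.03, 0.214, 0, -0.105, 0.003, 0.3], [0.109, 0.03, 0.214, 0, -0.105, 0.003, 0.3]]
  ]
}}

```text
time_s: 37.72
tool_pos: [0.6049, -0.0963, 0.1759]
tool_rot: [170.7, 46.4, 9.8]
force: [3.9, -1.2, 8.3]
grip_width: 0.0478
grasp_force: 39.6
```

Run:
```python
from h import *
o=get_obs();print(o['qpos'],o['force'],move([.594,-.096,.094],[180,55,14.7]))
for n in("top","side"):
    c=cam(n);P=cloud(c);q=P[mask(c,G)>0];q=q[(abs(q[:,0]-.6)<.07)&(abs(q[:,1]+.093)<.06)&(q[:,2]>.1)]
    if len(q)>20: 
        print(n,rect(q),np.percentile(q[:,2],[5,50,95]))
```

```text
[-23.03351308  56.4483559   45.81571644  55.87109029  -7.87037109
 117.62552034 -57.3140512 ] [ 3.86331031 -1.20649297  8.28704035] (array([ 0.173 , -0.0418,  0.2103]), array([ 0.0303, -0.0463, -0.0212]))
top [array([592.5, -70.9]), array([ 64.1, 108.2]), np.float64(22.7)] [0.18862151 0.1976626  0.20522179]
side [array([591.3, -91.2]), array([57.2, 56.8]), np.float64(14.4)] [0.15087189 0.17288195 0.18075113]
```

Run:
```python
from h import *
print(move([.592,-.096,.16],[180,40,14.7]),move([.592,-.096,.12],[180,40,14.7]))
```

```text
(array([-0.0405,  0.0115, -0.0154]), array([ 0.0185,  0.0455, -0.0045])) (array([0.0588, 0.0046, 0.0733]), array([ 0.0185,  0.0455, -0.0045]))
```

Call:
{"op": "servo_tool", "data": {
  "series": [
    [[0, 0.005, 0, 0.009, 0.025, -0.002, 0.3], [-0.03, 0.011, -0.01, 0.018, 0.045, -0.004, 0.3], [-0.01, 0.01, 0.01, 0.018, 0.045, -0.004, 0.3], [0.02, 0.008, 0.03, 0.018, 0.045, -0.004, 0.3], [0.04, 0.006, 0.055, 0.018, 0.045, -0.004, 0.3], [0.059, 0.005, 0.073, 0.018, 0.045, -0.004, 0.3], [0.059, 0.005, 0.073, 0.018, 0.045, -0.004, 0.3], [0.059, 0.005, 0.073, 0.018, 0.045, -0.004, 0.3]]
  ]
}}

```text
time_s: 38.48
tool_pos: [0.5909, -0.0994, 0.1205]
tool_rot: [-179.8, 40.4, 14.4]
force: [-0.3, -0.2, -3.7]
grip_width: 0.048
grasp_force: 39.6
```

Run:
```python
from h import *
o=get_obs();print(o['qpos'],o['force'],move([.594,-.096,.105],[180,48,14.7]))
for n in("top","side"):
    c=cam(n);P=cloud(c);q=P[mask(c,G)>0];q=q[(abs(q[:,0]-.59)<.06)&(abs(q[:,1]+.096)<.04)&(q[:,2]>.1)&(q[:,2]<.17)]
    if len(q)>20: print(n,len(q),rect(q),np.percentile(q[:,2],[5,50,95]))
```

```text
[-20.3869474   52.24562397  40.67832391  64.17810184 -11.53418206
 108.90464939 -57.88103705] [-0.25356955 -0.18783803 -3.68687059] (array([ 0.0431, -0.0083,  0.0311]), array([-0.0021, -0.0425, -0.0012]))
top 412 [array([588.1, -99.9]), array([60.7, 49.9]), np.float64(11.4)] [0.13302516 0.14248758 0.15162626]
side 553 [array([582.2, -99.1]), array([55.9, 55.1]), np.float64(15.3)] [0.11781621 0.13917182 0.14995691]
```

Call:
{"op": "servo_tool", "data": {
  "series": [
    [[0.01, -0.003, 0.008, 0, -0.01, 0, 0.3], [0.02, -0.003, 0.015, 0, -0.02, 0, 0.3], [0.03, -0.003, 0.02, -0.001, -0.03, 0, 0.3], [0.035, -0.003, 0.025, -0.001, -0.04, -0.001, 0.3], [0.04, -0.003, 0.025, -0.001, -0.043, -0.001, 0.3], [0.04, -0.003, 0.025, -0.001, -0.043, -0.001, 0.3]]
  ]
}}

```text
time_s: 39.08
tool_pos: [0.5958, -0.098, 0.1081]
tool_rot: [-179.9, 47.9, 14.6]
force: [0.1, 0.1, -4.5]
grip_width: 0.0478
grasp_force: 39.6
```

Run:
```python
from h import *
o=get_obs();print(o['qpos'],o['force'],move([.588,-.098,.094],[180,50,14.7]))
for n in("top","side"):
    c=cam(n);P=cloud(c);q=P[mask(c,G)>0];q=q[(abs(q[:,0]-.59)<.06)&(abs(q[:,1]+.096)<.04)&(q[:,2]>.1)&(q[:,2]<.17)]
    if len(q)>20: print(n,len(q),rect(q),np.percentile(q[:,2],[5,50,95]))
```

```text
[-18.1942718   59.0130035   39.34483865  56.94842557 -10.19237547
 115.76729952 -57.8410808 ] [ 0.10538098  0.10376314 -4.47526801] (array([ 0.018 , -0.0065,  0.0504]), array([-0.0008, -0.0115, -0.0005]))
top 401 [array([595.1, -99.2]), array([61.6, 49.8]), np.float64(15.5)] [0.12265833 0.12993616 0.13668237]
side 537 [array([589.6, -97.2]), array([57.2, 52.7]), np.float64(14.5)] [0.10724987 0.12814772 0.13531981]
```

Call:
{"op": "servo_tool", "data": {
  "series": [
    [[0.005, 0, 0.014, 0, 0, 0, 0.3], [0.009, 0, 0.025, 0, 0, 0, 0.3], [0.013, 0, 0.036, 0, 0, 0, 0.3], [0.016, 0, 0.043, 0, 0, 0, 0.3], [0.017, 0, 0.047, 0, 0, 0, 0.3], [0.017, 0, 0.047, 0, 0, 0, 0.3]]
  ]
}}

```text
time_s: 39.68
tool_pos: [0.5883, -0.0999, 0.0958]
tool_rot: [-179.9, 47.9, 14.5]
force: [1.1, 0.2, -4.3]
grip_width: 0.0477
grasp_force: 39.6
```

Still not in contact. I'll go down a bit more with a softer grip, so the pack can pivot flat.

Call:
{"op": "servo_tool", "data": {
  "series": [
    [[0.007, 0, 0.006, 0, 0, 0, 0.3], [0.012, 0, 0.011, 0, 0, 0, 0.3], [0.017, 0, 0.016, 0, 0, 0, 0.3], [0.017, 0, 0.016, 0, 0, 0, 0.3]]
  ],
  "grip_force": 15
}}

```text
time_s: 40.02
tool_pos: [0.5892, -0.1013, 0.0923]
tool_rot: [179.7, 47.9, 14.3]
force: [3.3, -0.8, 6.4]
grip_width: 0.0482
grasp_force: 14.9
```

```bash
cat > tp.py <<'E'
from h import *
o=get_obs();print(o['qpos'].round(1),o['force'].round(1))
for n in("top","side"):
    c=cam(n);P=cloud(c);q=P[mask(c,G)>0];q=q[(abs(q[:,0]-.59)<.06)&(abs(q[:,1]+.096)<.04)&(q[:,2]>.09)&(q[:,2]<.17)]
    if len(q)>20: print(n,len(q),rect(q),np.percentile(q[:,2],[5,50,95]).round(4))
E
python3 tp.py
```

```text
[-18.6  59.   39.3  59.1 -10.2 113.7 -58.1] [ 3.3 -0.8  6.4]
top 389 [array([ 588. , -102.8]), array([60.4, 49.7]), np.float64(14.8)] [0.1065 0.1148 0.1214]
side 508 [array([582.5, -99.6]), array([57.7, 53.1]), np.float64(14.6)] [0.0949 0.1123 0.1197]
```

Call:
{"op": "servo_tool", "data": {
  "series": [
    [[0.01, 0, -0.007, 0, -0.004, 0, 0.3], [0.02, 0, -0.014, 0, -0.008, 0, 0.3], [0.03, 0, -0.021, 0, -0.01, 0, 0.3], [0.043, 0, -0.028, 0, -0.01, 0, 0.3], [0.043, 0, -0.028, 0, -0.01, 0, 0.3], [0.043, 0, -0.028, 0, -0.01, 0, 0.3]]
  ],
  "grip_force": 8
}}

```text
time_s: 40.62
tool_pos: [0.604, -0.0978, 0.0867]
tool_rot: [179.7, 49.6, 14.3]
force: [5.1, -2.0, 5.1]
grip_width: 0.0481
grasp_force: 8.0
```

```bash
python3 tp.py
```

```text
[-16.8  62.1  37.8  53.9 -10.  116.7 -58.9] [ 5.1 -2.   5.1]
top 376 [array([602.5, -99.4]), array([57.2, 49.9]), np.float64(15.6)] [0.108  0.1116 0.115 ]
side 479 [array([599.8, -94.7]), array([63. , 55.4]), np.float64(13.3)] [0.0943 0.1103 0.1136]
```

Call:
{"op": "servo_tool", "data": {
  "series": [
    [[0, 0, 0, 0, 0, 0, 0.58], [0, 0, 0, 0, 0, 0, 0.6], [0, 0, 0, 0, 0, 0, 0.75], [0, 0, 0, 0, 0, 0, 0.9], [0, 0, 0, 0, 0, 0, 0.9], [0, 0, -0.04, 0, 0, 0, 0.9], [0, 0, -0.12, 0, 0, 0, 0.9], [-0.04, 0, -0.22, 0, 0.01, 0, 0.9], [-0.12, 0, -0.32, 0, 0.03, 0, 0.9], [-0.2, 0, -0.4, 0, 0.06, 0, 0.9], [-0.3, 0, -0.42, 0, 0.09, 0, 0.9], [-0.3, 0, -0.42, 0, 0.12, 0, 0.9]]
  ]
}}

```text
time_s: 41.72
tool_pos: [0.6401, -0.0873, 0.2379]
tool_rot: [180.0, 27.9, 14.5]
force: [0.8, -2.4, 2.2]
grip_width: 0.0785
grasp_force: 0.0
```

```bash
python3 - <<'E'
from h import *
print(move([.5,-.05,.33],[180,0,14.7]))
E
python3 tp.py; python3 lane.py
```

```text
(array([-0.5155, -0.2372, -0.0748]), array([-0.0002,  0.1547, -0.001 ]))
[-17.6  43.2  37.4  57.1 -11.2 111.1 -60.2] [ 0.8 -2.4  2.2]
top 369 [array([606.2, -98.4]), array([58.1, 45.9]), np.float64(13.7)] [0.1066 0.1104 0.1137]
side 481 [array([603.6, -98.7]), array([60.6, 46.9]), np.float64(13.2)] [0.0925 0.109  0.1124]
41.8167 [ 0.6379 -0.0889  0.2396] [180.   27.8  14.2]
wrist G 4541 [177. 140.] 0.111 [array([580.8,  25.4]), array([58.6, 46.9]), np.float64(13.1)] [0.585 0.025 0.11 ]
wrist G 3841 [325. 145.] 0.111 [array([607.5, -98.5]), array([57.6, 47.1]), np.float64(14.6)] [ 0.611 -0.098  0.11 ]
wrist G 89 [483. 182.] 0.099 [array([ 604.3, -255.9]), array([13.2,  9.4]), np.float64(43.2)] [ 0.606 -0.254  0.098]
wrist R 108 [550. 191.] 0.099 [array([ 610.2, -326.1]), array([15.1, 10. ]), np.float64(45.5)] [ 0.611 -0.324  0.097]
wrist R 1340 [485. 229.] 0.122 [array([ 553.9, -274.8]), array([21.5, 53.2]), np.float64(74.6)] [ 0.551 -0.272  0.122]
top G 375 [351. 207.] 0.112 [array([606.2, -98.4]), array([58.1, 45.6]), np.float64(13.5)] [ 0.606 -0.098  0.11 ]
top G 400 [221. 242.] 0.112 [array([513.9, 257.4]), array([58.1, 48.1]), np.float64(13.6)] [0.514 0.258 0.11 ]
top R 435 [425. 229.] 0.127 [array([ 546.3, -294.5]), array([58.6, 46.4]), np.float64(5.3)] [ 0.545 -0.295  0.126]
side G 427 [209. 159.] 0.111 [array([511.5, 258.5]), array([60.1, 49. ]), np.float64(13.2)] [0.509 0.257 0.11 ]
side G 479 [284. 192.] 0.111 [array([577.4,  26.1]), array([57. , 46.5]), np.float64(14.4)] [0.577 0.025 0.11 ]
side G 526 [326. 214.] 0.111 [array([603.7, -98.7]), array([59.6, 46.8]), np.float64(13.7)] [ 0.602 -0.101  0.11 ]
side R 750 [372. 274.] 0.127 [array([ 545.4, -294.8]), array([62.4, 46.5]), np.float64(7.2)] [ 0.544 -0.295  0.125]
```

All three green packs stand with tops at z=0.11, and red is latched. Retreat clear and take a final look.

Call:
{"op": "servo_tool", "data": {
  "series": [
    [[-0.08, 0, -0.1, 0, 0.03, 0, 0.9], [-0.16, 0, -0.2, 0, 0.06, 0, 0.9], [-0.24, -0.06, -0.2, 0, 0.09, 0, 0.9], [-0.34, -0.12, -0.2, 0, 0.12, 0, 0.9], [-0.44, -0.18, -0.2, 0, 0.154, 0, 0.9], [-0.51, -0.23, -0.2, 0, 0.154, 0, 0.9], [-0.51, -0.23, -0.2, 0, 0.154, 0, 0.9], [-0.51, -0.23, -0.2, 0, 0.154, 0, 0.9]]
  ]
}}

```text
time_s: 42.63
tool_pos: [0.5189, -0.0452, 0.3616]
tool_rot: [-179.9, 0.2, 14.7]
force: [-0.0, -0.2, 0.9]
grip_width: 0.0785
grasp_force: 0.0
```

```bash
python3 dockpack.py
python3 - <<'E'
from h import *
c=cam("side");cv2.imwrite("pics/s9.png",c['frame'][:,:,::-1])
E
```

```text
[ 0.5189 -0.0452  0.3616] [-179.89    0.24   14.7 ] [-0.  -0.2  0.9] 0.07845690986234621
side 597 [array([ 545.2, -294.4]), array([60.3, 47.7]), np.float64(5.8)] 0.12490396638338241
side pad 275 [0.0698 0.0711]
top 397 [array([ 546.2, -295.1]), array([59.1, 46.9]), np.float64(5.4)] 0.12548035214478914
top pad 141 [0.0706 0.0722]
```

View pics/s9.png

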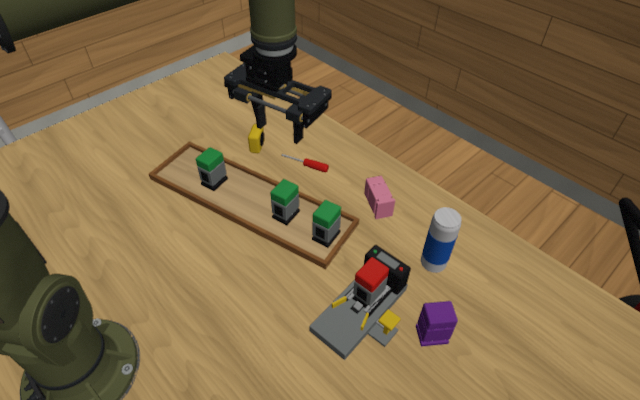

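The final view shows green packs upright at (211,168), (285,201) and (327,222), with red home on the charger at (372,284). The spray can, screwdriver and tape measure look undisturbed.

```bash
python3 -c "
from cell import env
print(env.sign_off())"
```

```text
the job is handed in; nothing more can be done
None
```

The job is done and handed in at about 43 s: the charged pack was freed and stood in the lane, the red pack is latched on the charger, the one tipped green pack was stood up, and the standing pack and bystanders were left alone.

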